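# Sort the clipped kit parts into their trays

### The arm

A 6-joint arm with a two-finger parallel gripper is mounted at the origin on the work surface. World frame = base frame: x ahead of the robot, y to its left, z up, the work surface at z = 0. Lengths are in m, angles in degrees, forces in N, time in s.
With the tool pointing down it reaches from about 0.35 to 0.8 m from the base axis. Payload 7.3 kg.
Tool frame: the origin (TCP) lies midway between the tips of the shut fingers; the grasp point (between the pads) lies 19 mm behind it; z points along the fingers, x is the direction in which the jaws open and shut, and the axes are right-handed (so a half turn about z gives the same grasp; the last joint's range is limited). The gripper opens to 85 mm and grips with 20 to 120 N. Pads are 22 mm wide; open, the fingers measure 114 mm over their backs; the gripper's body (76 mm by 85 mm) begins 54 mm behind the grasp point. The pads swing forward as they close: fully open they stand 13 mm farther back than shut.
Start: joints at [-83.824, 19.595, 87.324, -0, 73.075, -8.365], TCP at [0.132, -0.508, 0.205] pointing down, gripper open.
Joint ranges: [-145.02, 145.02], [-44.19, 115.74], [2.07, 154.8], [-57.11, 237.11], [16.16, 152.29], [-177.93, 177.93]. Speed limits (degrees/s): [147.25, 147.25, 180, 180, 180, 180].

### API

Orientations are given as [roll, pitch, yaw] about the fixed x, y, z axes, in that order (R = Rz(yaw) Ry(pitch) Rx(roll)).
In Python, from bench import bot, cams, models gives the robot as it stands. The module is installed in compiled form; this text tells all that it offers.
- The arm moves only by the shell command python3 -m inch 'ROWS' [FORCE]. ROWS is JSON, a list that holds one entry, the list of rows, each a list of 7 numbers: the shift along the tool's x, y, z in units of 25 mm (1.0 is 25 mm), then the turn, a rotation vector about the tool's x, y, z in units of 5 degrees (1.0 is 5 degrees), then the finger opening in mm, from 0 to 85.4. A call has 1 to 20 rows; each row shifts and turns the commanded pose from where the row before left it, along the tool's axes as they then stand; what a row does not reach is not made up. A row lasts 1/8 s, in which the tool goes at most 62.5 mm and 10.7 degrees, less where a joint would pass 70% of its speed; a pose out of reach is approached as far as the arm can. A call is refused whole if a number of a shift passes 1 or a number of a turn 1, either way. A call with a gripper value outside its range is refused whole. The fingers move at their own pace and stop on an object; FORCE is the grip in N (left out, the last holds). Time passes only in rows, so rows that do not move let the fingers close. It gives the time, the measured TCP pose, the force and the opening at its end, in the units of the state.
- bot.sense(): the state, without advancing time (a new reading comes with each control period).
- cams.camera(name): name is "side" or "top"; returns a dict with "img" (420x560x3 uint8, red, green, blue), "depth" (420x560 float32, m along the optical axis (not along the pixel's ray), 0 where there is no reading), "fx", "fy", "cx", "cy" (pixels), "distortion" ([k1, k2, p1, p2, k3] as OpenCV has them; the pictures are not rectified), "rvec" (rotation vector, rad) and "tvec" (3), from world to camera coordinates, as OpenCV has them. Camera axes: x right, y down, z forward; pixel columns grow to the right and rows downward; lengths in m; the calibration is good to about 2 mm. A picture is of the moment at which its call begins.
- bot.hand_in(): hands the job in, once; it reports no verdict.
Trained networks look in a picture, given as the dict that the camera call returned (one of the last four; its "shot" number tells which), for a name from the list of things; names that differ only in an ending like _2 or _b are one class to them, and where a whole thing is asked for, a point or a joint stands for the part that bears it (a point fixed in the world has none). Each returns a list of dicts, best first, with "p" (0 to 1); they miss things now and then, are a little off and sometimes report something else, mostly with a low value. They report only what shows in the picture. A call takes as long as a camera call. They do not tell look-alikes from the thing itself.
- models.silhouettes(picture, label): "mask" (420x560 bool, what is visible of it) and "bbox" ([left, top, right, bottom] in pixels, round what is visible of it).
The state is a dict: "clock": time; "qpos": joint angles; "joint_velocities": joint speeds; "joint_torque": joint torques, N m; "tool_pos": TCP position; "ee_rot": TCP orientation; "wrist_force": force on the tool from outside, world axes, zero at the start; "moment": the same for the moment, N m; "grip_width": finger opening in m.
Only numpy, scipy, OpenCV 4.12 (cv2) and the standard library are available. Lean on these libraries where they do the work, as an engineer would, in place of code of your own. Each camera call takes 0.05 s, during which the arm holds its last target.

### The job

Sort the four loose grey kit parts on the cutting mat into the three plywood trays: the wing panel goes into the tray that already holds a wing panel, the drop tank into the one with a drop tank, and both wheels into the one with a wheel. Set each part down gently, flat on the tray's floor beside what is already there and not on top of it; do not drop or toss the parts. The parts already in the trays must stay there, lying flat.

Things in the scene. Friction and masses are not known exactly. Their poses are not given: they have to be found in the camera images.
- wing: Loose on the mat: grey plastic model wing panel lying flat: trapezoid plate 75 mm long (span, along its x), 50 mm wide at the root (-x end) and 36 mm at the tip (+x end), 43 mm in the middle, 8 mm thick, the sides upright for 6.5 mm and bevelled above. Origin: middle of the plate (mid-span, mid-chord, half thickness); z up. Weighs about 20 g. 
- tank: Loose on the mat: grey plastic model drop tank (fuel tank) lying on its side: a slender body of revolution 82 mm long along its x, 20 mm diameter in the middle 20 mm, tapering to both ends, with four small fins in an X at the -x end (26 mm across the fin tips) that stop it rolling. Origin: mid-length on its axis, 10 mm above what it lies on. Weighs about 20 g. 
- wheel_a: Loose on the mat: grey plastic model wheel lying flat: a disc 28 mm in diameter and 10 mm thick with a round hub. Origin: its centre, 5 mm above what it lies on; z is the axle. Weighs about 14 g. 
- wheel_b: Loose on the mat, the same as wheel_a (the two are interchangeable in use): grey plastic model wheel lying flat: a disc 28 mm in diameter and 10 mm thick with a round hub. Origin: its centre, 5 mm above what it lies on; z is the axle. Weighs about 14 g. 
- tray_wing: Fixed open plywood tray, one of three alike: outside 106 (its x) x 186 (its y) x 14 mm high, walls and floor 3 mm (inside 100 x 180, 11 deep). On the mat behind the loose parts, its long side across in front of the robot. Origin: centre of its underside; inner floor at z = 3 mm. This one holds first_wing in its +y half; its -y half is free.
- tray_tank: Fixed open plywood tray, one of three alike: outside 106 (its x) x 186 (its y) x 14 mm high, walls and floor 3 mm (inside 100 x 180, 11 deep). On the mat behind the loose parts, its long side across in front of the robot. Origin: centre of its underside; inner floor at z = 3 mm. This one holds first_tank in its -y half; its +y half is free.
- tray_wheel: Fixed open plywood tray, one of three alike: outside 106 (its x) x 186 (its y) x 14 mm high, walls and floor 3 mm (inside 100 x 180, 11 deep). On the mat behind the loose parts, its long side across in front of the robot. Origin: centre of its underside; inner floor at z = 3 mm. This one holds first_wheel near its +y end; the rest is free for two more wheels.
- first_wing: Loose, already in tray_wing, span along the tray: grey plastic model wing panel lying flat: trapezoid plate 75 mm long (span, along its x), 50 mm wide at the root (-x end) and 36 mm at the tip (+x end), 43 mm in the middle, 8 mm thick, the sides upright for 6.5 mm and bevelled above. Origin: middle of the plate (mid-span, mid-chord, half thickness); z up. Weighs about 20 g. 
- first_tank: Loose, already in tray_tank, lying along it: grey plastic model drop tank (fuel tank) lying on its side: a slender body of revolution 82 mm long along its x, 20 mm diameter in the middle 20 mm, tapering to both ends, with four small fins in an X at the -x end (26 mm across the fin tips) that stop it rolling. Origin: mid-length on its axis, 10 mm above what it lies on. Weighs about 20 g. 
- first_wheel: Loose, already lying in tray_wheel: grey plastic model wheel lying flat: a disc 28 mm in diameter and 10 mm thick with a round hub. Origin: its centre, 5 mm above what it lies on; z is the axle. Weighs about 14 g. 
Mind the look-alikes: they are no part of the job. Leave any pink look-alike of the first_wing alone.

How it is judged:
By the outcome, as a careful person would: the job done as asked, in the order asked, and still so for the second after the job is handed in, with the robot touching nothing.
It also fails if it takes over 115 s, if anything falls off the work surface, if the arm or the gripper's body presses on something with over 40 N, if the wrist force passes 120 N, or if a joint passes its speed limit or range.

## Working session

There is one attempt and no reset: what is moved stays moved. The work goes in short steps, Python scripts to look and compute and a shell command to move; the robot and the scene stay as the last step left them, time stands still between calls to the robot, and variables do not carry over. Pictures are saved under pics/ and viewed, and the job is handed in when it is done.

```bash
mkdir -p pics; python3 - <<'E'
from bench import bot,cams,models
import cv2
print(bot.sense())
for n in("top","side"):
    c=cams.camera(n); cv2.imwrite(f"pics/{n}0.png",cv2.resize(c["img"][:,:,::-1],(800,600)))
    print(n,c["fx"],c["fy"],c["cx"],c["cy"],c["distortion"],c["rvec"],c["tvec"])
E
```

```text
{'clock': 0.0, 'qpos': array([-8.38235918e+01,  1.96368396e+01,  8.73771911e+01, -1.39311896e-03,
        7.30725050e+01, -8.36722615e+00]), 'joint_velocities': array([ 0.02735694,  0.0280113 , -0.03861262,  0.03861725,  0.07995994,
       -0.00340006]), 'joint_torque': array([ 3.29232797e-03, -4.33678937e+01, -2.46007168e+01,  1.55342614e-04,
        7.98810215e-03,  2.26283259e-08]), 'tool_pos': array([ 0.13178559, -0.50774721,  0.20422256]), 'ee_rot': array([-1.79988726e+02,  8.58084740e-02, -7.54559506e+01]), 'wrist_force': array([ 0.08145022, -0.00023849,  0.20274601]), 'moment': array([-0.0048576 , -0.0322196 , -0.01005302]), 'grip_width': 0.08538550825180251}
top 403.0698005658696 403.0698005658696 279.41189306271406 209.28279046698808 [-0.0333874  0.         0.         0.         0.       ] [ 2.12042962 -2.16417962  0.18139127] [0.12651882 0.54265377 0.8741207 ]
side 454.4690061124319 454.4690061124319 278.6770518604893 204.12122331003238 [-0.06983643  0.          0.          0.          0.        ] [ 2.30017298 -0.63020682  0.28374295] [-0.40955232  0.28036928  0.90453459]
```

View pics/top0.png

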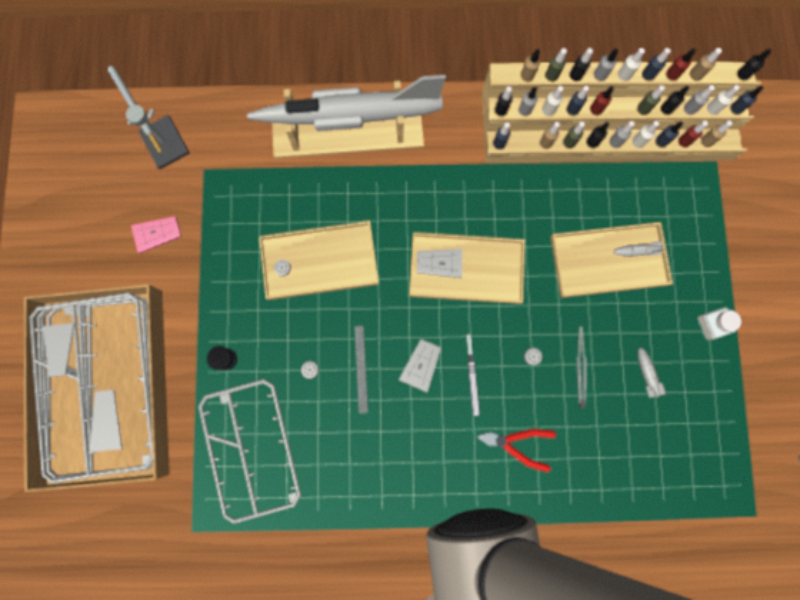

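View pics/side0.png

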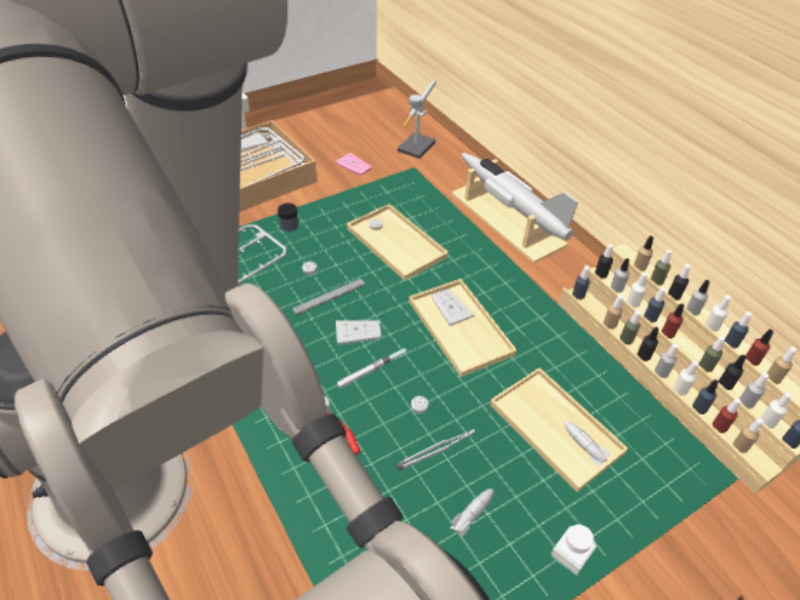

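The top view (800x600 scale) shows loose wheels at (310,370) and (533,357), the wing at (421,366) and the tank at (651,373). The trays are wheel on the left, wing in the middle and tank on the right. The pink look-alike is at (155,233), and there are wing shapes on the sprue in the box on the left. Next I'll measure.

```bash
cat > h.py <<'E'
import numpy as np,cv2
from bench import bot,cams,models
def K(c): return np.array([[c["fx"],0,c["cx"]],[0,c["fy"],c["cy"]],[0,0,1.]])
def w(c,px,z):
    px=np.atleast_2d(np.asarray(px,float))
    u=cv2.undistortPoints(px[:,None],K(c),np.array(c["distortion"]))[:,0]
    R=cv2.Rodrigues(np.array(c["rvec"]))[0];t=np.array(c["tvec"]).ravel()
    o=-R.T@t; d=np.c_[u,np.ones(len(u))]@R
    return o+d*((z-o[2])/d[:,2])[:,None]
def p(c,P):
    return cv2.projectPoints(np.atleast_2d(np.asarray(P,float)),np.array(c["rvec"]),np.array(c["tvec"]),K(c),np.array(c["distortion"]))[0][:,0]
E
python3 - <<'E'
from h import *
for cn in("top","side"):
    c=cams.camera(cn)
    for n,z in(("wing",.006),("tank",.01),("wheel_a",.008),("tray_wing",.014)):
        for d in models.silhouettes(c,n):
            if d["p"]<.3: continue
            m=d["mask"].astype(np.uint8)
            ys,xs=np.nonzero(m)
            P=w(c,np.c_[xs,ys],z)[:,:2]
            r=cv2.minAreaRect((P*1000).astype(np.float32))
            print(cn,n,round(d["p"],2),"px",xs.mean().round(1),ys.mean().round(1),len(xs),"mean",P.mean(0).round(4),"rect",np.round(r[0],1),np.round(r[1],1),round(r[2],1))
# crops
c=cams.camera("top")
im=c["img"][215:290,190:490,::-1]; cv2.imwrite("pics/crop1.png",cv2.resize(im,(800,200),interpolation=cv2.INTER_CUBIC))
im=c["img"][145:220,170:490,::-1]; cv2.imwrite("pics/crop2.png",cv2.resize(im,(800,188),interpolation=cv2.INTER_CUBIC))
E
```

```text
top wing 0.92 px 294.3 255.9 577 mean [0.4406 0.0826] rect [443.9  84. ] [47.6 75. ] 69.8
top tank 0.75 px 454.9 261.4 308 mean [ 0.4193 -0.2918] rect [ 422.4 -290.4] [78.7 25. ] 17.0
top tank 0.62 px 294.9 256.0 594 mean [0.4401 0.0815] rect [441.3  78.6] [47.3 74.6] 62.4
top tank 0.37 px 308.4 183.8 580 mean [0.6107 0.0445] rect [610.2  45.6] [76.5 48.8] 88.9
top wheel_a 0.54 px 373.1 249.6 82 mean [ 0.4512 -0.1017] rect [ 451.1 -101.9] [22.7 21.3] 60.5
top tray_wing 0.9 px 331.0 188.4 2923 mean [ 0.5976 -0.0083] rect [599.4   1.3] [186.8 111. ] 85.3
side wing 0.75 px 249.6 232.3 424 mean [0.4429 0.0793] rect [444.3  78. ] [48.5 76.7] 60.0
side tank 0.55 px 330.1 358.2 404 mean [ 0.4215 -0.2897] rect [ 424.6 -289.3] [82.6 23.3] 13.2
side wheel_a 0.46 px 293.4 282.3 118 mean [ 0.456  -0.1005] rect [ 456.  -100.9] [29.7 24.6] 58.1
side tray_wing 0.88 px 324.1 231.3 2424 mean [ 0.5989 -0.0136] rect [603.3  -1.2] [202.2 117.8] 84.9
```

View pics/crop1.png

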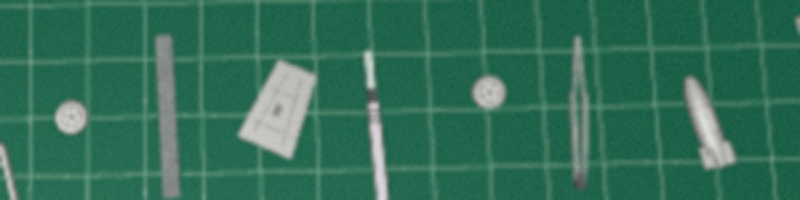

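View pics/crop2.png

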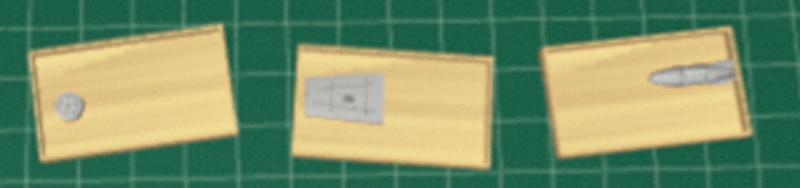

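```bash
cat > seg.py <<'E'
from h import *
def obj(c,box,z,thr=60):
    x0,y0,x1,y1=box
    im=c["img"][y0:y1,x0:x1]; h=cv2.cvtColor(im,cv2.COLOR_RGB2HSV)
    m=((h[...,1]<thr)&(h[...,2]>110)).astype(np.uint8)
    n,l,s,ce=cv2.connectedComponentsWithStats(m)
    k=1+np.argmax(s[1:,4]); m=l==k
    ys,xs=np.nonzero(m); P=w(c,np.c_[xs+x0,ys+y0],z)[:,:2]*1000
    r=cv2.minAreaRect(P.astype(np.float32)); mu=P.mean(0); u,sv,vt=np.linalg.svd(P-mu,full_matrices=False)
    a=np.degrees(np.arctan2(vt[0,1],vt[0,0]))
    d=(P-mu)@vt[0]
    print(box,len(xs),"px",(xs.mean()+x0).round(1),(ys.mean()+y0).round(1),"mean",mu.round(1),"axis",a.round(1),"skew",(d**3).mean().round(),"rect",np.round(r[0],1),np.round(r[1],1),round(r[2],1),"box",np.round(cv2.boxPoints(r)).astype(int).tolist())
    return P
def tray(c,box,z=.014):
    x0,y0,x1,y1=box
    im=c["img"][y0:y1,x0:x1]; h=cv2.cvtColor(im,cv2.COLOR_RGB2HSV)
    m=((h[...,0]<60)).astype(np.uint8)
    m=cv2.morphologyEx(m,cv2.MORPH_OPEN,np.ones((3,3)))
    n,l,s,ce=cv2.connectedComponentsWithStats(m);k=1+np.argmax(s[1:,4])
    ys,xs=np.nonzero(l==k);P=w(c,np.c_[xs+x0,ys+y0],z)[:,:2]*1000
    r=cv2.minAreaRect(P.astype(np.float32))
    print("tray",np.round(r[0],1),np.round(r[1],1),round(r[2],1))
E
python3 - <<'E'
from seg import *
c=cams.camera("top")
print("wheelL");obj(c,(205,245,230,272),.01)
print("wing");obj(c,(273,232,314,280),.007)
print("wheelR");obj(c,(360,238,385,262),.01)
print("tank");obj(c,(440,240,475,282),.01)
print("fwheel");obj(c,(188,178,208,197),.01,90)
print("fwing");obj(c,(286,170,330,200),.011,90)
print("ftank");obj(c,(425,165,468,185),.013,90)
tray(c,(175,145,272,216));tray(c,(280,155,374,218));tray(c,(380,148,478,214))
c=cams.camera("side")
def sc(x,y): return int(x*.7),int(y*.7)
print("side");obj(c,(*sc(295,255),*sc(322,280)),.008)
obj(c,(*sc(330,310),*sc(388,345)),.007)
obj(c,(*sc(405,390),*sc(435,417)),.008)
obj(c,(*sc(445,480),*sc(500,540)),.01)
E
```

```text
wheelL
(205, 245, 230, 272) 124 px 216.3 258.5 mean [437.9 263.3] axis -99.0 skew 7.0 rect [438.1 264. ] [27.9 25.3] 88.9 box [[425, 250], [450, 250], [451, 278], [426, 278]]
wing
(273, 232, 314, 280) 647 px 294.6 255.7 mean [440.9  82. ] axis 155.7 skew -1334.0 rect [442.8  80.9] [50.  77.3] 65.4 box [[397, 74], [468, 42], [488, 88], [418, 120]]
wheelR
(360, 238, 385, 262) 130 px 373.0 249.2 mean [ 451.8 -100.9] axis 111.9 skew 14.0 rect [ 451.3 -101. ] [27.6 28.6] 42.7 box [[431, -100], [451, -121], [471, -102], [452, -81]]
tank
(440, 240, 475, 282) 325 px 454.9 262.4 mean [ 416.8 -291.6] axis -163.9 skew -2322.0 rect [ 421.8 -290.9] [81.4 28.8] 14.3 box [[379, -287], [386, -315], [465, -295], [458, -267]]
fwheel
(188, 178, 208, 197) 128 px 196.9 187.1 mean [607.7 310.1] axis 161.1 skew -5.0 rect [607.5 310.5] [27.7 28.6] 45.3 box [[588, 311], [608, 291], [627, 310], [607, 330]]
fwing
(286, 170, 330, 200) 629 px 308.0 183.5 mean [611.2  45.6] axis 87.6 skew 1148.0 rect [611.5  47.9] [76.6 51.4] 88.5 box [[585, 10], [636, 9], [638, 85], [587, 87]]
ftank
(425, 165, 468, 185) 309 px 4
[... 258 characters left out ...]
5.5
side
(206, 178, 225, 196) 82 px 216.3 187.2 mean [441.2 262.9] axis -113.4 skew 7.0 rect [440.  262.3] [35.1 27.1] 60.0 box [[419, 254], [443, 240], [460, 271], [437, 284]]
(230, 217, 271, 241) 482 px 249.8 231.3 mean [444.6  81.1] axis -25.8 skew 1042.0 rect [444.5  78.8] [51.8 77.1] 60.0 box [[398, 76], [465, 37], [491, 82], [424, 120]]
(283, 273, 304, 291) 123 px 293.3 282.6 mean [ 455.3 -101.1] axis -130.3 skew 0.0 rect [ 455.9 -101. ] [29.7 24.6] 58.1 box [[438, -107], [459, -120], [474, -95], [453, -82]]
(311, 336, 350, 378) 403 px 329.9 358.3 mean [ 421.  -289.6] axis -162.8 skew -2201.0 rect [ 424.5 -286.9] [84.8 24.2] 19.5 box [[380, -290], [389, -312], [469, -284], [460, -261]]
```

```bash
cat > go.py <<'E'
import sys,numpy as np
from bench import bot
from scipy.spatial.transform import Rotation as Ro
def go(*targets):
    # each target x,y,z (None keep),yaw ; turn given first then shift in the turned frame
    s=bot.sense(); P=np.array(s["tool_pos"]);yaw=s["ee_rot"][2]
    print("clk",round(s["clock"],2),"pos",P.round(4),"rpy",np.round(s["ee_rot"],2),"q",np.round(s["qpos"],0),"F",np.round(s["wrist_force"],1),"grip",round(s["grip_width"]*1000,1))
    for x,y,z,ya in targets:
        T=np.array([x,y,P[2] if z is None else z]); 
        turn=-(ya-yaw)/5
        R=Ro.from_euler("xyz",[180,0,ya],degrees=True)
        d=R.inv().apply(T-P)/.025
        print("turn z units",round(turn,2),"shift",d.round(2)); P=T;yaw=ya
E
python3 -c "
from go import go
go((.42,-.30,None,-114.3),(.4435,.081,.10,-114.3))"
```

```text
clk 0.75 pos [ 0.1319 -0.5082  0.2049] rpy [ 1.800e+02 -1.000e-02 -7.546e+01] q [-84.  20.  87.  -0.  73.  -8.] F [0.6 0.6 0.8] grip 85.1
turn z units 7.77 shift [-12.33  -7.08  -0.  ]
turn z units -0.0 shift [-14.28   5.41   4.2 ]
```

```bash
python3 -m inch '[[[0,0,0,0,0,1,70],[0,0,0,0,0,1,70],[0,0,0,0,0,1,70],[0,0,0,0,0,1,70],[0,0,0,0,0,1,70],[0,0,0,0,0,1,70],[0,0,0,0,0,1,70],[0,0,0,0,0,0.77,70]]]' 25
python3 -m inch '[[[-0.95,-0.55,0,0,0,0,70],[-0.95,-0.55,0,0,0,0,70],[-0.95,-0.55,0,0,0,0,70],[-0.95,-0.55,0,0,0,0,70],[-0.95,-0.55,0,0,0,0,70],[-0.95,-0.55,0,0,0,0,70],[-0.95,-0.55,0,0,0,0,70],[-0.95,-0.55,0,0,0,0,70],[-0.95,-0.55,0,0,0,0,70],[-0.95,-0.55,0,0,0,0,70],[-0.95,-0.55,0,0,0,0,70],[-0.95,-0.55,0,0,0,0,70],[-0.95,-0.55,0,0,0,0,70]]]'
python3 -c "
from go import go
go((.4435,.081,.10,-114.3))"
```

```text
clock: 1.75
tool_pos: [0.1319, -0.5082, 0.205]
ee_rot: [-180.0, -0.0, -114.4]
wrist_force: [-0.4, 0.2, -0.1]
grip_width: 0.0701
clock: 3.38
tool_pos: [0.4226, -0.2998, 0.205]
ee_rot: [-180.0, -0.0, -114.3]
wrist_force: [-0.4, 0.0, 0.2]
grip_width: 0.0706
clk 3.38 pos [ 0.4226 -0.2998  0.205 ] rpy [-1.7999e+02 -1.0000e-02 -1.1431e+02] q [-44.  19.  88.  -0.  73.  70.] F [-0.4  0.   0.2] grip 70.6
turn z units -0.0 shift [-14.23   5.5    4.2 ]
```

```bash
python3 -m inch '[[[-0.95,0.37,0.28,0,0,0,70],[-0.95,0.37,0.28,0,0,0,70],[-0.95,0.37,0.28,0,0,0,70],[-0.95,0.37,0.28,0,0,0,70],[-0.95,0.37,0.28,0,0,0,70],[-0.95,0.37,0.28,0,0,0,70],[-0.95,0.37,0.28,0,0,0,70],[-0.95,0.37,0.28,0,0,0,70],[-0.95,0.37,0.28,0,0,0,70],[-0.95,0.37,0.28,0,0,0,70],[-0.95,0.37,0.28,0,0,0,70],[-0.95,0.37,0.28,0,0,0,70],[-0.95,0.37,0.28,0,0,0,70],[-0.95,0.37,0.28,0,0,0,70],[-0.95,0.37,0.28,0,0,0,70],[0,0,0,0,0,0,70],[0,0,0,0,0,0,70]]]'
python3 - <<'E'
from go import go
from h import *
go((.4435,.081,.03,-114.3))
for n in("top","side"):
    c=cams.camera(n)
    u,v=p(c,[.4435,.081,.03])[0]; u=int(np.clip(u-100,0,360));v=int(np.clip(v-75,0,270))
    cv2.imwrite(f"pics/w1{n}.png",cv2.resize(c["img"][v:v+150,u:u+200,::-1],(800,600)))
E
```

```text
clock: 5.5
tool_pos: [0.4422, 0.0809, 0.1001]
ee_rot: [-180.0, -0.0, -114.3]
wrist_force: [0.4, 0.3, 0.7]
grip_width: 0.0701
clk 5.5 pos [0.4422 0.0809 0.1001] rpy [-1.7998e+02 -1.0000e-02 -1.1429e+02] q [  1.  19. 107.  -0.  54. 115.] F [0.4 0.3 0.7] grip 70.1
turn z units 0.0 shift [-0.02 -0.05  2.8 ]
```

View pics/w1top.png

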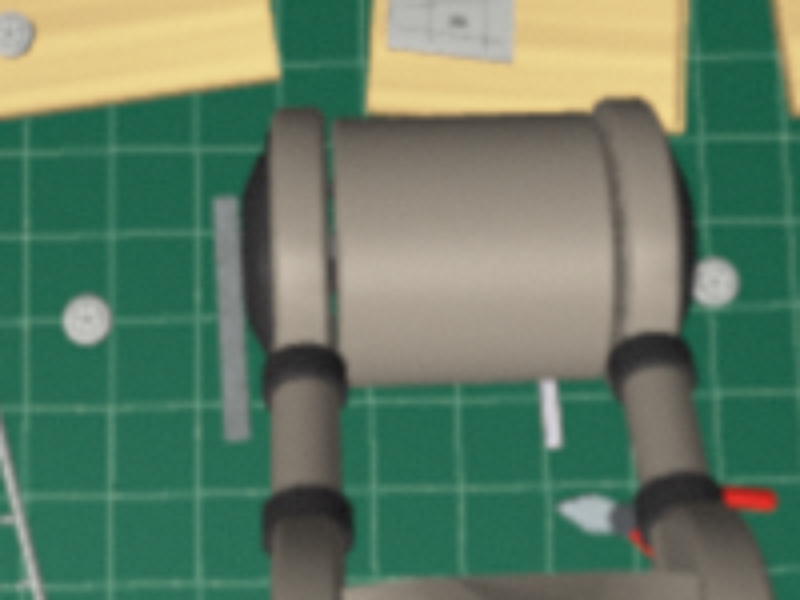

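View pics/w1side.png

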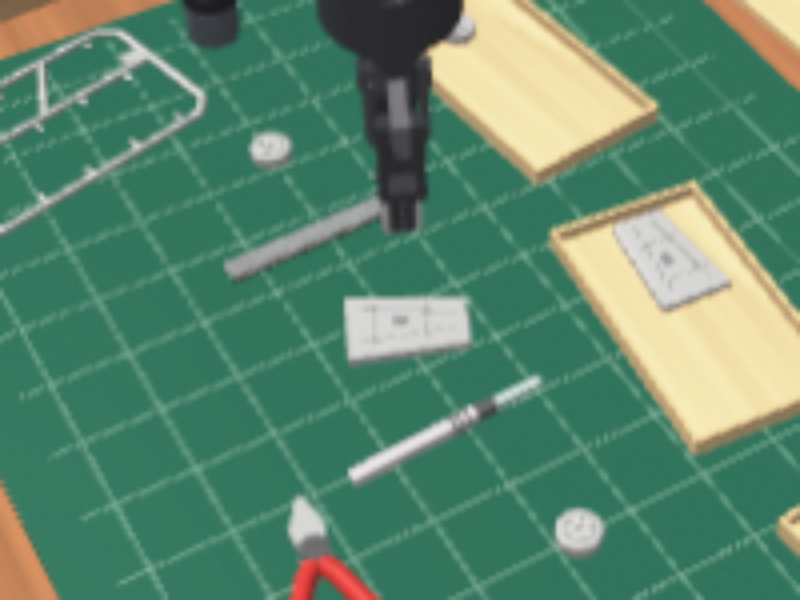

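```bash
python3 -m inch '[[[0,-0.05,0.8,0,0,0,70],[0,0,0.8,0,0,0,70],[0,0,0.8,0,0,0,70],[0,0,0.8,0,0,0,70],[0,0,0.4,0,0,0,70],[0,0,0.3,0,0,0,70],[0,0,0,0,0,0,60],[0,0,0,0,0,0,60]]]'
python3 - <<'E'
from go import go
from h import *
go((.4435,.081,.001,-114.3))
for n in("side",):
    c=cams.camera(n)
    u,v=p(c,[.4435,.081,.03])[0]; u=int(np.clip(u-60,0,440));v=int(np.clip(v-45,0,330))
    cv2.imwrite(f"pics/w2{n}.png",cv2.resize(c["img"][v:v+90,u:u+120,::-1],(800,600)))
E
```

```text
clock: 6.6
tool_pos: [0.4436, 0.0808, 0.0028]
ee_rot: [-179.9, 0.0, -114.3]
wrist_force: [0.4, -0.1, -0.8]
grip_width: 0.0603
clk 6.6 pos [0.4436 0.0808 0.0028] rpy [-1.7995e+02  2.0000e-02 -1.1431e+02] q [  1.  29. 113.  -0.  39. 115.] F [ 0.4 -0.1 -0.8] grip 60.3
turn z units -0.0 shift [-0.    0.01  0.07]
```

View pics/w2side.png

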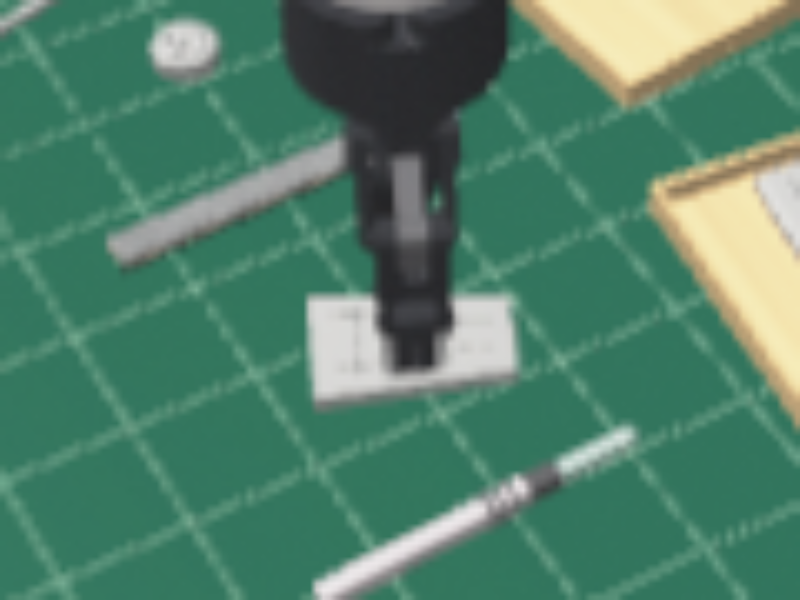

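```bash
python3 - <<'E'
from h import *
c=cams.camera("side")
u,v=p(c,[.4435,.081,.03])[0]; u=int(np.clip(u-60,0,440));v=int(np.clip(v-45,0,330))
e=np.array([.4115,.9114,0])
for s in(-.035,-.03,-.0215,.03):
  for z in(0,.005,.01,.02):
    q=p(c,np.array([.4436,.0808,z])+s*e)[0]; print(s,z,((q-[u,v])*800/120).round())
E
```

```text
-0.035 0 [411. 429.]
-0.035 0.005 [411. 420.]
-0.035 0.01 [411. 411.]
-0.035 0.02 [410. 393.]
-0.03 0 [410. 418.]
-0.03 0.005 [410. 409.]
-0.03 0.01 [410. 400.]
-0.03 0.02 [409. 382.]
-0.0215 0 [408. 400.]
-0.0215 0.005 [408. 391.]
-0.0215 0.01 [408. 382.]
-0.0215 0.02 [407. 364.]
0.03 0 [398. 295.]
0.03 0.005 [398. 286.]
0.03 0.01 [397. 277.]
0.03 0.02 [397. 259.]
```

```bash
python3 - <<'E'
from h import *
c=cams.camera("side")
q=p(c,[.431,.0535,.01])[0].astype(int); print(q)
d=c["depth"]; R=cv2.Rodrigues(np.array(c["rvec"]))[0];t=np.array(c["tvec"]).ravel()
for v in range(q[1]-14,q[1]+8):
    o=[]
    for u in range(q[0]-5,q[0]+8,2):
        n=cv2.undistortPoints(np.array([[[u,v]]],float),K(c),np.array(c["distortion"]))[0,0]
        P=R.T@(np.array([n[0],n[1],1])*d[v,u]-t); o.append("%d/%d/%d"%tuple(P*1000))
    print(v,*o)
im=c["img"][q[1]-25:q[1]+20,q[0]-30:q[0]+30,::-1]; cv2.imwrite("pics/z1.png",cv2.resize(im,(800,600),interpolation=cv2.INTER_NEAREST))
E
```

```text
[250 240]
226 411/38/86 409/25/100 416/29/92 420/27/92 424/25/91 425/17/99 465/82/13
227 408/33/89 408/23/99 416/29/88 420/26/90 424/25/88 425/16/96 465/82/9
228 407/31/88 408/22/97 415/26/89 419/24/88 422/20/91 425/17/92 463/78/10
229 407/31/85 411/28/86 414/25/87 417/22/88 422/22/85 425/18/88 462/76/9
230 434/86/12 409/26/86 413/24/85 418/24/82 423/23/81 455/74/11 459/71/13
231 433/84/10 422/51/49 423/43/57 426/40/58 430/36/60 439/44/47 458/69/11
232 431/82/10 421/51/47 421/40/58 425/38/58 431/38/54 438/42/46 457/68/9
233 429/78/11 421/49/45 423/43/50 426/39/52 430/37/52 437/41/43 454/62/13
234 428/75/11 421/50/41 422/42/48 426/40/48 430/37/48 438/42/39 453/61/11
235 428/75/8 420/48/39 422/41/46 425/39/46 430/38/44 448/61/10 452/58/11
236 425/70/11 421/50/33 424/47/35 438/63/10 443/62/8 447/60/8 450/55/11
237 424/67/11 429/67/7 432/62/10 436/60/11 441/59/9 446/57/8 451/56/6
238 422/65/10 427/63/10 431/61/8 436/60/6 441/59/5 445/56/5 450/56/2
239 422/64/8 427/63/5 431/61/5 436/59/4 440/58/2 446/57/0 448/51/5
240 421/62/7 426/62/4 431/62/0 436/59/0 439/55/3 443/53/2 449/53/-1
241 420/61/3 425/60/1 428/56/5 433/55/3 438/53/2 441/49/4 446/49/1
242 420/60/1 424/57/2 427/54/3 432/52/2 436/50/3 440/47/2 443/43/4
243 417/55/4 422/55/2 426/51/4 431/51/1 435/47/2 438/44/3 443/44/0
244 415/52/5 420/51/3 425/50/2 429/47/2 432/43/5 438/43/0 442/41/0
245 414/50/3 418/47/5 423/47/1 427/43/4 431/42/2 435/38/4 440/37/3
246 413/49/2 417/45/3 421/42/5 426/42/2 430/39/2 434/36/2 439/35/1
247 413/47/1 416/42/4 420/41/2 425/41/0 428/36/2 433/35/1 437/32/2
```

View pics/z1.png

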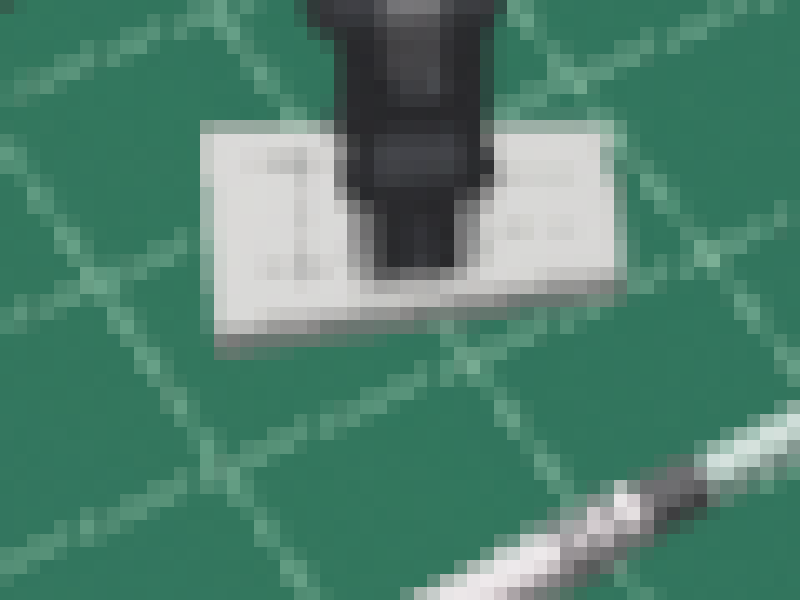

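```bash
python3 -m inch '[[[0,0,0,0,0,0,30],[0,0,0,0,0,0,30],[0,0,0,0,0,0,30],[0,0,0,0,0,0,30],[0,0,0,0,0,0,30]]]' 25
python3 - <<'E'
from go import go
from h import *
go((.4435,.081,.001,-114.3))
c=cams.camera("side")
q=p(c,[.431,.0535,.01])[0].astype(int)
im=c["img"][q[1]-45:q[1]+30,q[0]-50:q[0]+50,::-1]; cv2.imwrite("pics/z2.png",cv2.resize(im,(800,600),interpolation=cv2.INTER_CUBIC))
E
```

```text
clock: 7.38
tool_pos: [0.4432, 0.0809, 0.0024]
ee_rot: [-180.0, -0.0, -114.3]
wrist_force: [0.1, -0.3, -0.3]
grip_width: 0.03
clk 7.38 pos [0.4432 0.0809 0.0024] rpy [-180.     -0.   -114.31] q [  1.  29. 113.  -0.  39. 115.] F [ 0.1 -0.3 -0.3] grip 30.0
turn z units -0.0 shift [-0.01 -0.01  0.05]
```

View pics/z2.png

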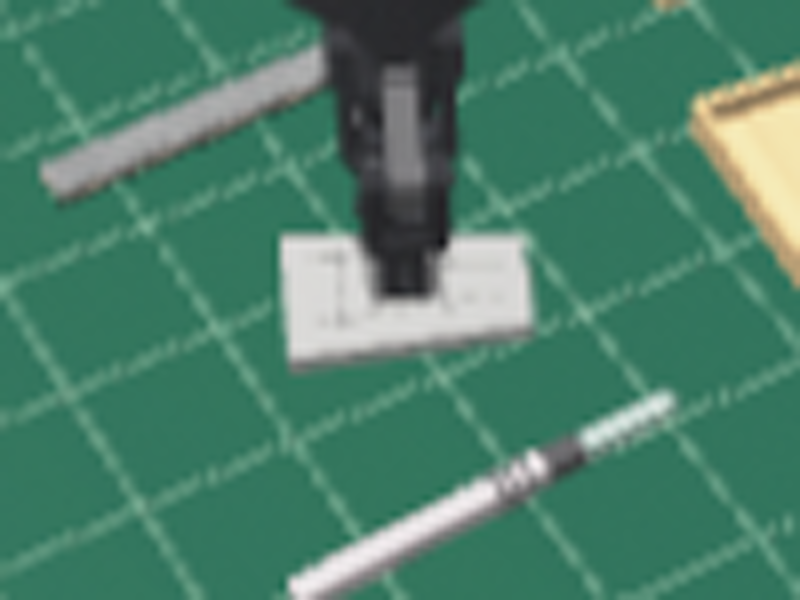

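```bash
python3 - <<'E'
from h import *
Ps=[]
for n in("side","side"):
  c=cams.camera(n)
  q=p(c,[.4432,.0809,.02])[0].astype(int)
  d=c["depth"]; R=cv2.Rodrigues(np.array(c["rvec"]))[0];t=np.array(c["tvec"]).ravel()
  v,u=np.mgrid[q[1]-30:q[1]+20,q[0]-14:q[0]+18]; v=v.ravel();u=u.ravel()
  nn=cv2.undistortPoints(np.c_[u,v][:,None].astype(float),K(c),np.array(c["distortion"]))[:,0]
  P=(np.c_[nn,np.ones(len(u))]*d[v,u][:,None]-t)@R
  val=c["img"][v,u].max(1)
  m=(val<75)
  e=np.array([.4115,.9114,0]); g=np.array([.9114,-.4115,0])
  Q=P[m]-[.4432,.0809,0]
  o=np.c_[Q@e,Q@g,Q[:,2],u[m],v[m]]; o[:,:3]*=1000
  o=o[np.argsort(o[:,2])]
  print(o[:14].round(0).astype(int).tolist())
E
```

```text
[[85, 18, 0, 254, 208], [-27, -2, 40, 249, 231], [-30, 0, 43, 250, 231], [-27, 0, 43, 250, 230], [-31, 3, 44, 251, 231], [-32, 5, 45, 252, 231], [-27, 5, 46, 252, 229], [-32, -5, 46, 248, 231], [-30, -4, 47, 248, 230], [-30, -2, 47, 249, 230], [-31, 5, 47, 252, 230], [-31, 3, 47, 251, 230], [-29, -2, 50, 249, 229], [-29, -4, 50, 248, 229]]
[[84, 18, 1, 254, 208], [-27, -2, 40, 249, 231], [-28, 0, 41, 250, 231], [-29, 3, 41, 251, 231], [-30, -4, 43, 248, 231], [-31, 5, 44, 252, 231], [-28, 0, 45, 250, 230], [-29, 5, 46, 252, 230], [-30, -2, 47, 249, 230], [-31, 3, 48, 251, 230], [-31, -4, 49, 248, 230], [-29, 0, 49, 250, 229], [-29, -4, 50, 248, 229], [-31, 3, 51, 251, 229]]
```

The jaws closed to 30 mm without touching the wing, so the tips are still above it. I'll reopen and feel downwards in small steps.

```bash
python3 -m inch '[[[0,0,0,0,0,0,62],[0,0,0,0,0,0,62],[0,0,0,0,0,0,62],[0,0,0,0,0,0,62]]]'
python3 -m inch '[[[0,0,0.08,0,0,0,62],[0,0,0.08,0,0,0,62],[0,0,0,0,0,0,62]]]'
python3 -m inch '[[[0,0,0.08,0,0,0,62],[0,0,0,0,0,0,62]]]'
```

```text
clock: 8.02
tool_pos: [0.4432, 0.0809, 0.0024]
ee_rot: [-180.0, -0.0, -114.3]
wrist_force: [-0.1, 0.2, 0.1]
grip_width: 0.0619
clock: 8.4
tool_pos: [0.443, 0.0808, -0.0018]
ee_rot: [180.0, -0.0, -114.3]
wrist_force: [-0.3, -0.1, 0.2]
grip_width: 0.0622
clock: 8.65
tool_pos: [0.4431, 0.0808, -0.0038]
ee_rot: [180.0, -0.0, -114.3]
wrist_force: [-0.2, 0.4, -0.6]
grip_width: 0.0619
```

```bash
python3 -m inch '[[[0,0,0.08,0,0,0,62],[0,0,0.08,0,0,0,62],[0,0,0,0,0,0,62]]]'
python3 - <<'E'
from h import *
c=cams.camera("side")
q=p(c,[.431,.0535,.01])[0].astype(int)
im=c["img"][q[1]-30:q[1]+15,q[0]-30:q[0]+30,::-1]; cv2.imwrite("pics/z3.png",cv2.resize(im,(800,600),interpolation=cv2.INTER_CUBIC))
E
```

```text
clock: 9.02
tool_pos: [0.443, 0.0808, -0.0078]
ee_rot: [180.0, -0.0, -114.3]
wrist_force: [-0.5, 0.3, 1.0]
grip_width: 0.0619
```

View pics/z3.png

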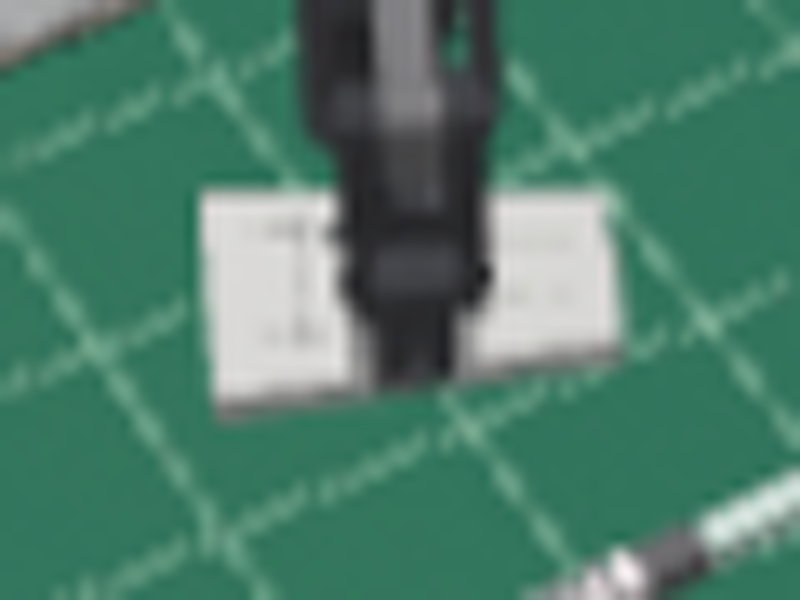

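```bash
python3 -m inch '[[[0,0,0.08,0,0,0,62],[0,0,0.08,0,0,0,62],[0,0,0,0,0,0,62]]]'
python3 -m inch '[[[0,0,0.08,0,0,0,62],[0,0,0,0,0,0,62]]]'
python3 - <<'E'
from h import *
c=cams.camera("side")
q=p(c,[.431,.0535,.01])[0].astype(int)
im=c["img"][q[1]-30:q[1]+15,q[0]-30:q[0]+30,::-1]; cv2.imwrite("pics/z4.png",cv2.resize(im,(800,600),interpolation=cv2.INTER_CUBIC))
E
```

```text
clock: 9.45
tool_pos: [0.443, 0.0808, -0.0118]
ee_rot: [180.0, -0.0, -114.3]
wrist_force: [-0.2, 0.6, -0.1]
grip_width: 0.0624
clock: 9.7
tool_pos: [0.4431, 0.0808, -0.0138]
ee_rot: [180.0, -0.0, -114.3]
wrist_force: [0.9, 0.1, 1.0]
grip_width: 0.0621
```

View pics/z4.png

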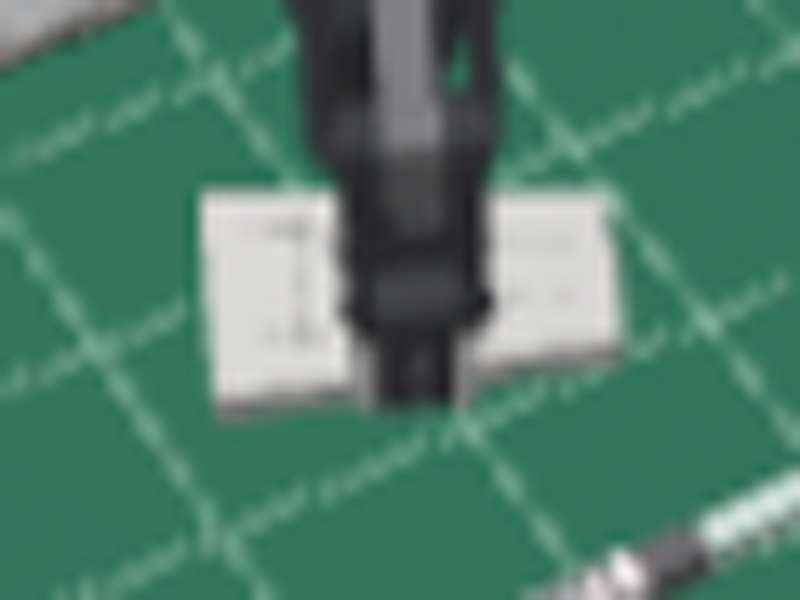

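```bash
python3 -m inch '[[[0,0,0.08,0,0,0,60],[0,0,0.06,0,0,0,56],[0,0,0,0,0,0,52],[0,0,0,0,0,0,48],[0,0,0,0,0,0,38],[0,0,0,0,0,0,30],[0,0,0,0,0,0,30],[0,0,0,0,0,0,30]]]' 25
```

```text
clock: 10.75
tool_pos: [0.4433, 0.0808, -0.0169]
ee_rot: [-180.0, 0.0, -114.3]
wrist_force: [-1.3, 0.3, 5.5]
grip_width: 0.0334
```

```bash
python3 - <<'E'
from h import *
from go import go
go()
c=cams.camera("side")
q=p(c,[.431,.0535,.01])[0].astype(int)
im=c["img"][q[1]-30:q[1]+15,q[0]-30:q[0]+30,::-1]; cv2.imwrite("pics/z5.png",cv2.resize(im,(800,600),interpolation=cv2.INTER_CUBIC))
E
```

```text
clk 10.75 pos [ 0.4433  0.0808 -0.0169] rpy [-179.98    0.   -114.31] q [  1.  31. 113.  -0.  36. 115.] F [-1.3  0.3  5.5] grip 33.4
```

View pics/z5.png

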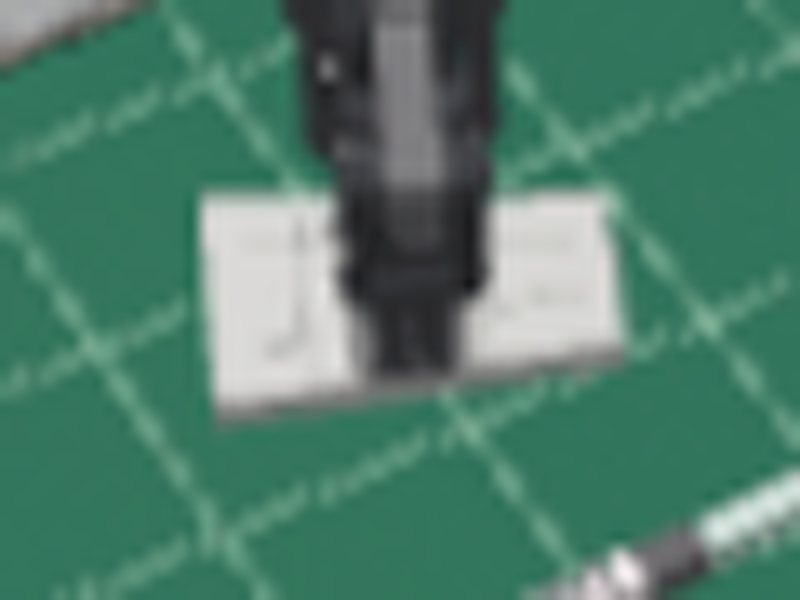

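The tips are resting on the wing top, so they sit about 24 mm above the reported TCP. I'll open, go about 6 mm lower and close.

```bash
python3 -m inch '[[[0,0,-0.1,0,0,0,62],[0,0,0,0,0,0,62],[0,0,0,0,0,0,62],[0,0,0,0,0,0,62],[0,0,0.1,0,0,0,62],[0,0,0.1,0,0,0,62],[0,0,0.08,0,0,0,60],[0,0,0.06,0,0,0,60],[0,0,0,0,0,0,60]]]' 25
python3 -m inch '[[[0,0,0,0,0,0,52],[0,0,0,0,0,0,47],[0,0,0,0,0,0,40],[0,0,0,0,0,0,34],[0,0,0,0,0,0,34],[0,0,0,0,0,0,34]]]' 25
```

```text
clock: 11.92
tool_pos: [0.4431, 0.0808, -0.0233]
ee_rot: [180.0, -0.0, -114.3]
wrist_force: [1.2, -0.1, -0.5]
grip_width: 0.0598
clock: 12.68
tool_pos: [0.4432, 0.0808, -0.0227]
ee_rot: [-180.0, 0.0, -114.3]
wrist_force: [-1.2, 0.8, 6.1]
grip_width: 0.0427
```

```bash
python3 -m inch '[[[0,0,-0.3,0,0,0,34],[0,0,-0.6,0,0,0,34],[0,0,-0.8,0,0,0,34],[0,0,-0.8,0,0,0,34],[0,0,-0.5,0,0,0,34],[0,0,0,0,0,0,34]]]' 30
python3 - <<'E'
from h import *
from go import go
go((.4432,.0808,None,-4.9),(.597,-.046,.05,-4.9))
c=cams.camera("side")
q=p(c,[.4432,.0808,.06])[0].astype(int)
im=c["img"][q[1]-45:q[1]+45,q[0]-60:q[0]+60,::-1]; cv2.imwrite("pics/z6.png",cv2.resize(im,(800,600),interpolation=cv2.INTER_CUBIC))
E
```

```text
clock: 13.42
tool_pos: [0.4438, 0.0809, 0.0526]
ee_rot: [-179.9, 0.0, -114.3]
wrist_force: [0.3, -0.4, -0.3]
grip_width: 0.0425
clk 13.43 pos [0.4438 0.0809 0.0526] rpy [-1.7990e+02  4.0000e-02 -1.1431e+02] q [  1.  23. 110.  -0.  46. 115.] F [ 0.3 -0.4 -0.3] grip 42.5
turn z units -21.88 shift [-0.02  0.    0.  ]
turn z units -0.0 shift [6.56 4.53 0.1 ]
```

View pics/z6.png

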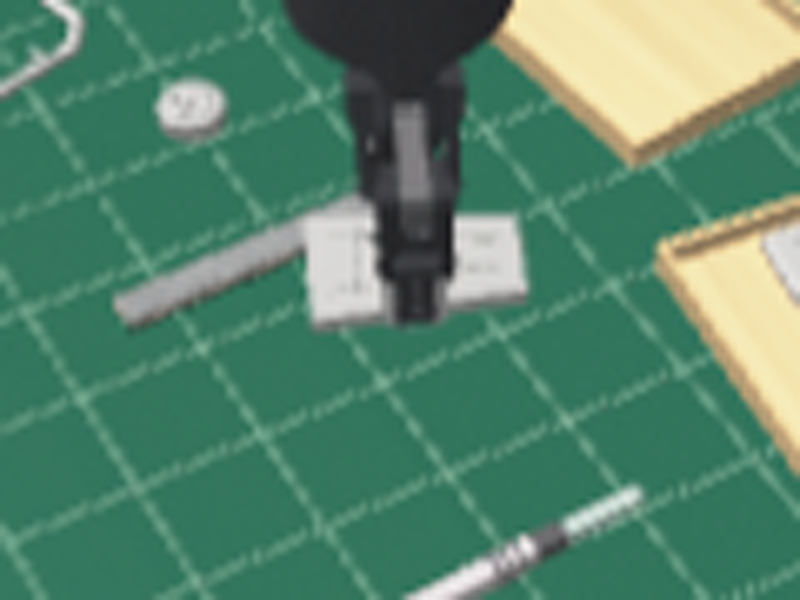

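```bash
python3 -m inch '[[[0,0,0,0,0,-0.6,34],[0,0,0,0,0,-1,34],[0,0,0,0,0,-1,34],[0,0,0,0,0,-1,34],[0,0,0,0,0,-1,34],[0,0,0,0,0,-1,34],[0,0,0,0,0,-1,34],[0,0,0,0,0,-1,34],[0,0,0,0,0,-1,34],[0,0,0,0,0,-1,34],[0,0,0,0,0,-1,34],[0,0,0,0,0,-1,34],[0,0,0,0,0,-1,34],[0,0,0,0,0,-1,34],[0,0,0,0,0,-1,34],[0,0,0,0,0,-1,34],[0,0,0,0,0,-1,34],[0,0,0,0,0,-1,34],[0,0,0,0,0,-1,34],[0,0,0,0,0,-1,34]]]'
python3 -m inch '[[[0,0,0,0,0,-1,34],[0,0,0,0,0,-1,34],[0,0,0,0,0,-0.28,34],[0,0,0,0,0,0,34]]]'
python3 - <<'E'
from go import go
go((.598,-.047,.05,-4.9))
E
```

```text
clock: 15.98
tool_pos: [0.4425, 0.0808, 0.0509]
ee_rot: [180.0, 0.1, -16.1]
wrist_force: [0.7, 0.2, -0.4]
grip_width: 0.0423
clock: 16.48
tool_pos: [0.4429, 0.0808, 0.0514]
ee_rot: [180.0, 0.1, -5.0]
wrist_force: [0.4, 0.4, -0.1]
grip_width: 0.0425
clk 16.48 pos [0.4429 0.0808 0.0514] rpy [ 1.7999e+02  5.0000e-02 -4.9800e+00] q [  1.  23. 110.  -0.  46.   6.] F [ 0.4  0.4 -0.1] grip 42.5
turn z units -0.02 shift [6.62 4.56 0.06]
```

```bash
python3 -m inch '[[[0.32,0.26,0,0,0,0,34],[0.7,0.5,0,0,0,0,34],[0.8,0.55,0,0,0,0,34],[0.8,0.55,0,0,0,0,34],[0.8,0.55,0,0,0,0,34],[0.8,0.55,0,0,0,0,34],[0.8,0.55,0,0,0,0,34],[0.8,0.55,0,0,0,0,34],[0.5,0.3,0,0,0,0,34],[0.3,0.2,0,0,0,0,34],[0,0,0,0,0,0,34]]]'
python3 - <<'E'
from h import *
from go import go
go((.598,-.047,.0,-4.9))
for n in("side","top"):
    c=cams.camera(n)
    q=p(c,[.6,0,.02])[0].astype(int)
    im=c["img"][q[1]-60:q[1]+60,q[0]-80:q[0]+80,::-1]; cv2.imwrite(f"pics/z7{n}.png",cv2.resize(im,(800,600),interpolation=cv2.INTER_CUBIC))
E
```

```text
clock: 17.85
tool_pos: [0.5985, -0.0474, 0.0516]
ee_rot: [180.0, 0.0, -5.0]
wrist_force: [0.3, 0.2, -0.2]
grip_width: 0.0422
clk 17.85 pos [ 0.5985 -0.0474  0.0516] rpy [ 1.80e+02  1.00e-02 -4.96e+00] q [-12.  36.  86.  -0.  58.  -7.] F [ 0.3  0.2 -0.2] grip 42.2
turn z units -0.01 shift [-0.02 -0.01  2.06]
```

View pics/z7side.png

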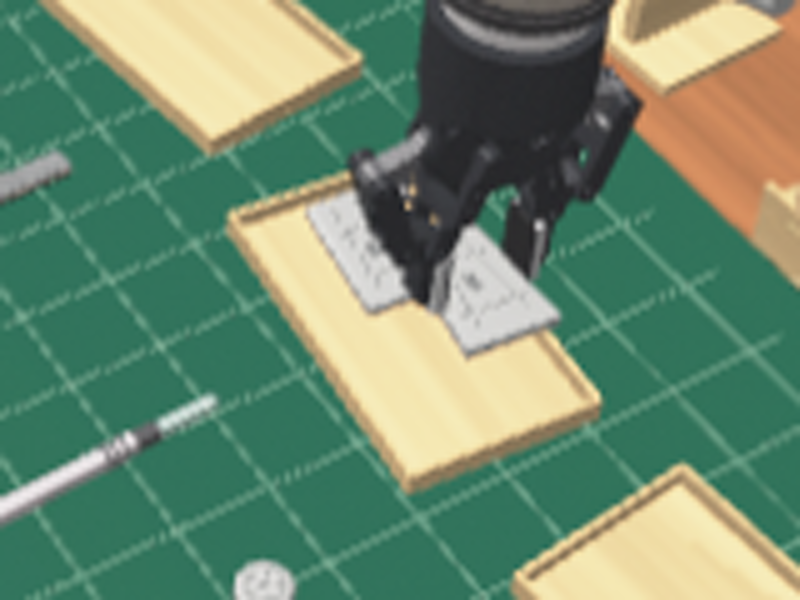

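View pics/z7top.png

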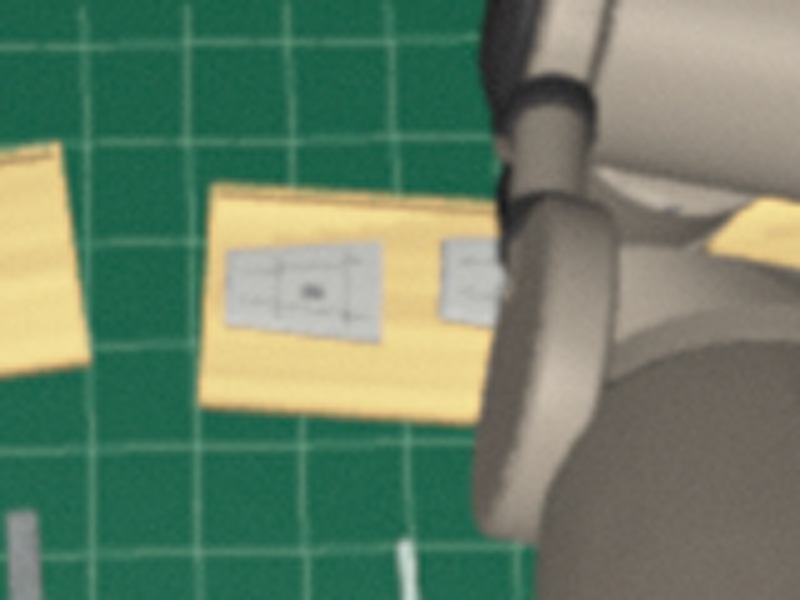

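```bash
python3 -m inch '[[[0,-0.12,0.4,0,0,0,34],[0,0,0.6,0,0,0,34],[0,0,0.6,0,0,0,34],[0,0,0.5,0,0,0,34],[0,0,0.3,0,0,0,34],[0,0,0.2,0,0,0,34],[0,0,0,0,0,0,34]]]'
python3 -m inch '[[[0,0,0.06,0,0,0,34],[0,0,0.05,0,0,0,34],[0,0,0,0,0,0,34]]]'
```

```text
clock: 18.82
tool_pos: [0.5985, -0.0439, -0.0133]
ee_rot: [180.0, 0.0, -4.9]
wrist_force: [-0.2, 0.1, 0.8]
grip_width: 0.0429
clock: 19.2
tool_pos: [0.5986, -0.0439, -0.0158]
ee_rot: [180.0, -0.0, -4.9]
wrist_force: [0.0, -0.2, 0.2]
grip_width: 0.0423
```

```bash
python3 -m inch '[[[0,0,0.05,0,0,0,34],[0,0,0.04,0,0,0,34],[0,0,0,0,0,0,34]]]'
python3 -m inch '[[[0,0,0.04,0,0,0,34],[0,0,0,0,0,0,34]]]'
python3 - <<'E'
from h import *
for n in("side",):
    c=cams.camera(n)
    q=p(c,[.6,-.04,.02])[0].astype(int)
    im=c["img"][q[1]-45:q[1]+45,q[0]-60:q[0]+60,::-1]; cv2.imwrite(f"pics/z8{n}.png",cv2.resize(im,(800,600),interpolation=cv2.INTER_CUBIC))
E
```

```text
clock: 19.58
tool_pos: [0.5985, -0.0439, -0.0182]
ee_rot: [180.0, 0.0, -4.9]
wrist_force: [0.3, 0.3, -0.7]
grip_width: 0.0422
clock: 19.82
tool_pos: [0.5985, -0.0439, -0.0192]
ee_rot: [180.0, 0.0, -4.9]
wrist_force: [0.1, -0.2, 1.1]
grip_width: 0.0422
```

View pics/z8side.png

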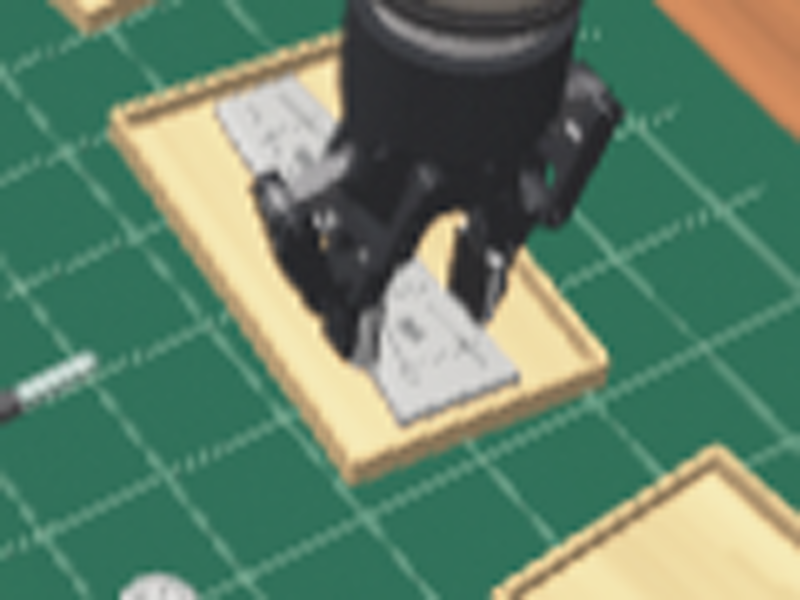

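```bash
python3 -m inch '[[[0,0,0.03,0,0,0,34],[0,0,0,0,0,0,34]]]'
python3 -m inch '[[[0,0,0.03,0,0,0,34],[0,0,0,0,0,0,34]]]'
```

```text
clock: 20.12
tool_pos: [0.5987, -0.0439, -0.0195]
ee_rot: [180.0, -0.0, -4.9]
wrist_force: [-1.1, 0.7, 4.1]
grip_width: 0.0422
clock: 20.38
tool_pos: [0.5987, -0.0439, -0.0196]
ee_rot: [180.0, -0.0, -4.9]
wrist_force: [-3.6, 0.5, 9.7]
grip_width: 0.0425
```

Contact with the tray floor, so I'll release and rise.

```bash
python3 -m inch '[[[0,0,-0.02,0,0,0,46],[0,0,0,0,0,0,50],[0,0,0,0,0,0,54],[0,0,0,0,0,0,54],[0,0,-0.3,0,0,0,54],[0,0,-0.6,0,0,0,54],[0,0,-0.8,0,0,0,54],[0,0,-0.8,0,0,0,54],[0,0,-0.4,0,0,0,54],[0,0,0,0,0,0,54]]]' 25
python3 - <<'E'
from go import go
go((.4232,-.289,None,-74))
go((.4232,-.289,.05,-4.9))
E
```

```text
clock: 21.62
tool_pos: [0.5992, -0.044, 0.0535]
ee_rot: [180.0, -0.1, -4.9]
wrist_force: [-0.7, 0.1, -0.0]
grip_width: 0.0539
clk 21.62 pos [ 0.5992 -0.044   0.0535] rpy [ 1.7998e+02 -1.2000e-01 -4.9100e+00] q [-12.  36.  86.  -0.  58.  -7.] F [-0.7  0.1 -0. ] grip 53.9
turn z units 13.82 shift [7.48 9.47 0.  ]
clk 21.62 pos [ 0.5992 -0.044   0.0535] rpy [ 1.7998e+02 -1.2000e-01 -4.9100e+00] q [-12.  36.  86.  -0.  58.  -7.] F [-0.7  0.1 -0. ] grip 53.9
turn z units -0.0 shift [-6.18 10.37  0.14]
```

```bash
python3 -m inch '[[[-0.3,0.5,0,0,0,0,45],[-0.56,0.94,0,0,0,0,45],[-0.56,0.94,0,0,0,0,45],[-0.56,0.94,0,0,0,0,45],[-0.56,0.94,0,0,0,0,45],[-0.56,0.94,0,0,0,0,45],[-0.56,0.94,0,0,0,0,45],[-0.56,0.94,0,0,0,0,45],[-0.56,0.94,0,0,0,0,45],[-0.56,0.94,0,0,0,0,45],[-0.56,0.94,0,0,0,0,45],[-0.28,0.47,0,0,0,0,45]]]'
python3 -m inch '[[[0,0,0,0,0,1,45],[0,0,0,0,0,1,45],[0,0,0,0,0,1,45],[0,0,0,0,0,1,45],[0,0,0,0,0,1,45],[0,0,0,0,0,1,45],[0,0,0,0,0,1,45],[0,0,0,0,0,1,45],[0,0,0,0,0,1,45],[0,0,0,0,0,1,45],[0,0,0,0,0,1,45],[0,0,0,0,0,1,45],[0,0,0,0,0,1,45],[0,0,0,0,0,0.82,45],[0,0,0,0,0,0,45]]]'
python3 - <<'E'
from seg import *
from go import go
go((.4232,-.289,-.02,-74))
for n in("side","top"):
    c=cams.camera(n)
    if n=="top":
        obj(c,(280,165,375,205),.011,90); q=p(c,[.6,0,.02])[0].astype(int)
    else: q=p(c,[.423,-.289,.03])[0].astype(int)
    v=min(q[1]-45,330)
    im=c["img"][v:v+90,q[0]-60:q[0]+60,::-1]; cv2.imwrite(f"pics/t1{n}.png",cv2.resize(im,(800,600),interpolation=cv2.INTER_CUBIC))
E
```

```text
clock: 23.12
tool_pos: [0.4207, -0.2898, 0.0517]
ee_rot: [-180.0, 0.1, -5.0]
wrist_force: [0.1, -0.2, 0.8]
grip_width: 0.0445
clock: 25.0
tool_pos: [0.4221, -0.2887, 0.052]
ee_rot: [180.0, 0.0, -74.0]
wrist_force: [-1.4, 0.3, -0.2]
grip_width: 0.045
clk 25.0 pos [ 0.4221 -0.2887  0.052 ] rpy [ 1.7997e+02  4.0000e-02 -7.3960e+01] q [-43.  28. 101.  -0.  51.  31.] F [-1.4  0.3 -0.2] grip 45.0
turn z units 0.01 shift [ 0.03 -0.04  2.88]
(280, 165, 375, 205) 642 px 345.9 188.9 mean [596.3 -44.2] axis 85.5 skew 1370.0 rect [596.1 -41. ] [78.6 51.7] 86.9 box [[568, -79], [620, -82], [624, -3], [572, 0]]
```

View pics/t1side.png

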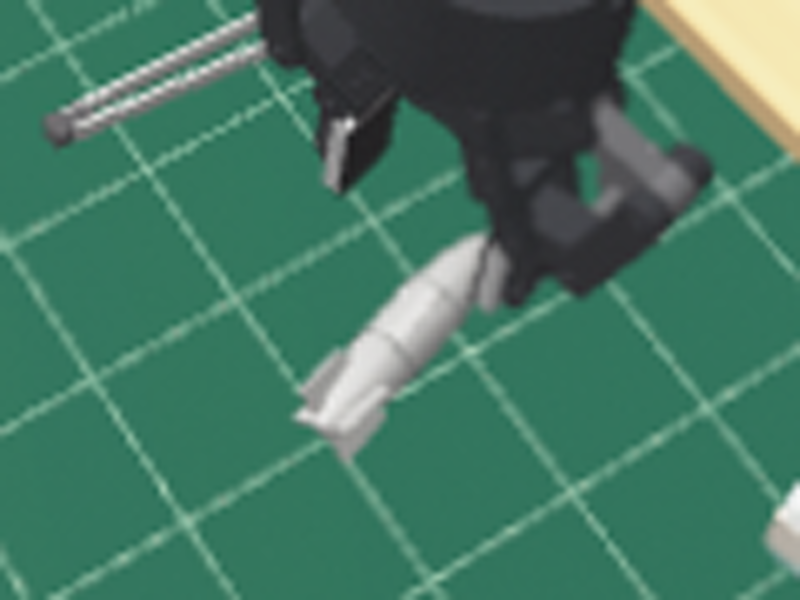

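View pics/t1top.png

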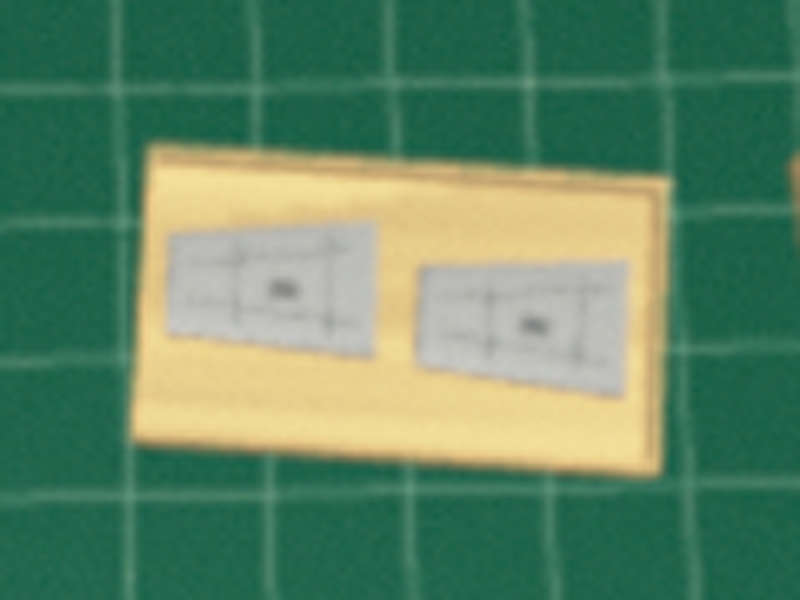

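The wing lies flat in its tray's free half with clear gaps (t1top: old wing at (270,290), new one at (525,325)). The jaws now straddle the tank. Descending.

```bash
python3 -m inch '[[[0.03,-0.04,0.4,0,0,0,45],[0,0,0.6,0,0,0,45],[0,0,0.6,0,0,0,45],[0,0,0.6,0,0,0,45],[0,0,0.3,0,0,0,45],[0,0,0.22,0,0,0,45],[0,0,0.1,0,0,0,45],[0,0,0,0,0,0,45]]]'
python3 - <<'E'
from seg import *
from go import go
go()
c=cams.camera("side")
q=p(c,[.423,-.289,.03])[0].astype(int)
v=min(q[1]-45,330)
im=c["img"][v:v+90,q[0]-60:q[0]+60,::-1]; cv2.imwrite(f"pics/t2.png",cv2.resize(im,(800,600),interpolation=cv2.INTER_CUBIC))
E
```

```text
clock: 26.1
tool_pos: [0.4238, -0.2895, -0.0179]
ee_rot: [-180.0, -0.0, -74.0]
wrist_force: [0.0, 0.0, -0.0]
grip_width: 0.0452
clk 26.1 pos [ 0.4238 -0.2895 -0.0179] rpy [-1.7999e+02 -2.0000e-02 -7.4010e+01] q [-43.  35. 103.  -0.  41.  31.] F [ 0.  0. -0.] grip 45.2
```

View pics/t2.png

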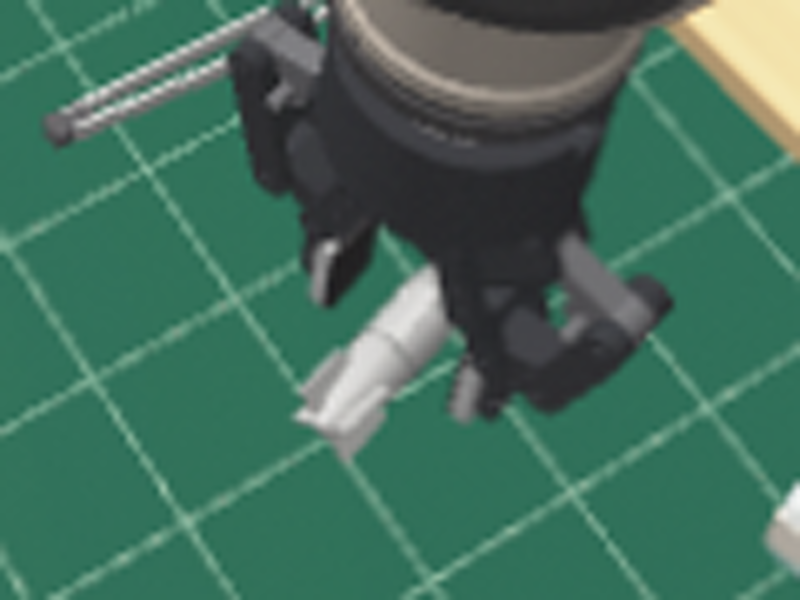

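```bash
python3 -m inch '[[[0,-0.16,0.06,0,0,0,45],[0,0,0,0,0,0,40],[0,0,0,0,0,0,32],[0,0,0,0,0,0,24],[0,0,0,0,0,0,16],[0,0,0,0,0,0,12],[0,0,0,0,0,0,12],[0,0,0,0,0,0,12]]]' 25
```

```text
clock: 27.15
tool_pos: [0.4275, -0.2883, -0.0195]
ee_rot: [180.0, -0.0, -74.0]
wrist_force: [-1.0, 0.8, 3.5]
grip_width: 0.0188
```

```bash
python3 -m inch '[[[0,0,-0.2,0,0,0,12],[0,0,-0.5,0,0,0,12],[0,0,-0.8,0,0,0,12],[0,0,-0.8,0,0,0,12],[0,0,-0.6,0,0,0,12],[0,0,0,0,0,0,12]]]'
python3 - <<'E'
from seg import *
from go import go
go((.4265,-.288,None,6.5),(.606,-.195,.05,6.5))
c=cams.camera("side")
q=p(c,[.423,-.289,.06])[0].astype(int)
v=min(q[1]-45,330)
im=c["img"][v:v+90,q[0]-60:q[0]+60,::-1]; cv2.imwrite(f"pics/t3.png",cv2.resize(im,(800,600),interpolation=cv2.INTER_CUBIC))
E
```

```text
clock: 27.9
tool_pos: [0.4281, -0.2889, 0.0543]
ee_rot: [-179.9, -0.1, -74.0]
wrist_force: [-1.0, -0.2, 0.1]
grip_width: 0.0192
clk 27.9 pos [ 0.4281 -0.2889  0.0543] rpy [-1.7991e+02 -1.5000e-01 -7.4010e+01] q [-43.  29. 100.  -0.  51.  31.] F [-1.  -0.2  0.1] grip 19.2
turn z units -16.1 shift [-0.06 -0.04 -0.  ]
turn z units -0.0 shift [ 7.55 -2.88  0.17]
```

View pics/t3.png

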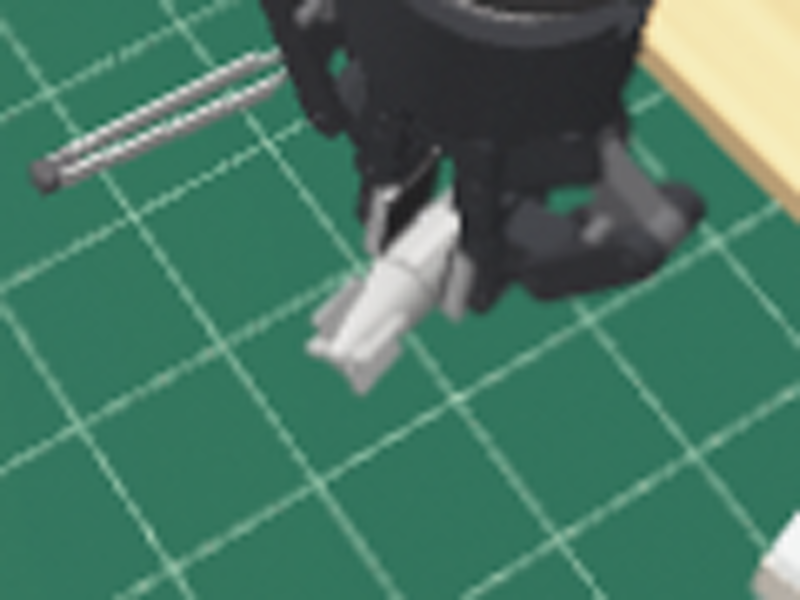

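```bash
python3 -m inch '[[[0,0,0,0,0,-0.6,12],[0,0,0,0,0,-1,12],[0,0,0,0,0,-1,12],[0,0,0,0,0,-1,12],[0,0,0,0,0,-1,12],[0,0,0,0,0,-1,12],[0,0,0,0,0,-1,12],[0,0,0,0,0,-1,12],[0,0,0,0,0,-1,12],[0,0,0,0,0,-1,12],[0,0,0,0,0,-1,12],[0,0,0,0,0,-1,12],[0,0,0,0,0,-1,12],[0,0,0,0,0,-1,12],[0,0,0,0,0,-1,12],[0,0,0,0,0,-1,12],[0,0,0,0,0,-0.5,12],[0,0,0,0,0,0,12]]]'
python3 - <<'E'
from seg import *
from go import go
go((.606,-.200,.05,6.5))
for n in("top","side"):
    c=cams.camera(n)
    for d in models.silhouettes(c,"tray_wing")[:4]:
        m=d["mask"]; ys,xs=np.nonzero(m); P=w(c,np.c_[xs,ys],.014)[:,:2]*1000
        r=cv2.minAreaRect(P.astype(np.float32)); print(n,round(d["p"],2),np.round(r[0],1),np.round(r[1],1),round(r[2],1))
    q=p(c,[.61,-.24,.01])[0]
    u,v=int(q[0]-52),int(q[1]-39)
    G=cv2.resize(c["img"][v:v+78,u:u+104,::-1],(800,600),interpolation=cv2.INTER_CUBIC);s=800/104
    # overlay lattice points y=-0.15..-0.35 at x=.61
    for y in np.arange(-.34,-.14,.02):
        a=(p(c,[.61-.11*(y+.241),y,.003])[0]-[u,v]+.5)*s
        cv2.circle(G,tuple(int(k) for k in a),3,(0,0,255),-1)
    cv2.imwrite(f"pics/t4{n}.png",G)
E
```

```text
clock: 30.2
tool_pos: [0.427, -0.2879, 0.0521]
ee_rot: [-179.9, 0.1, 6.5]
wrist_force: [0.0, 0.7, -0.3]
grip_width: 0.0188
clk 30.2 pos [ 0.427  -0.2879  0.0521] rpy [-1.7993e+02  6.0000e-02  6.4600e+00] q [-43.  29. 100.  -0.  51. -49.] F [ 0.   0.7 -0.3] grip 18.8
turn z units -0.01 shift [ 7.51 -2.68  0.08]
top 0.98 [5.99e+02 2.00e-01] [189.4 111.7] 85.1
side 0.8 [582.7  15.4] [217.9  89.7] 47.4
side 0.3 [ 614.4 -269.9] [117.  136.2] 6.4
```

View pics/t4top.png

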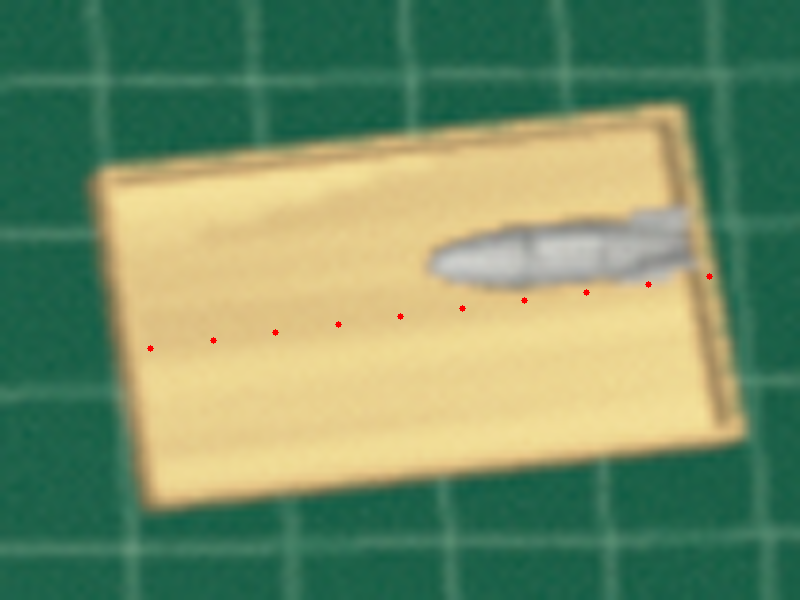

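View pics/t4side.png

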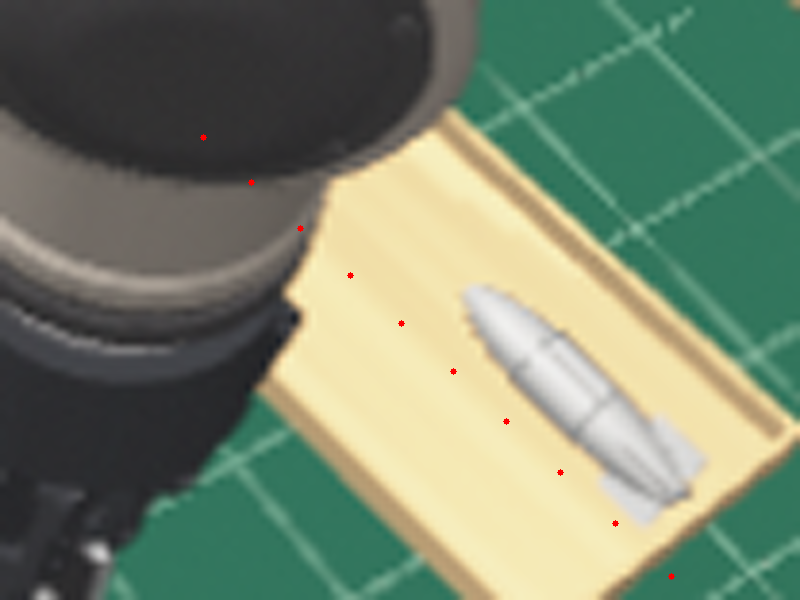

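```bash
python3 -m inch '[[[0.4,-0.16,0,0,0,0,12],[0.8,-0.3,0,0,0,0,12],[0.9,-0.35,0,0,0,0,12],[0.9,-0.35,0,0,0,0,12],[0.9,-0.35,0,0,0,0,12],[0.9,-0.35,0,0,0,0,12],[0.9,-0.35,0,0,0,0,12],[0.8,-0.3,0,0,0,0,12],[0.5,-0.18,0,0,0,0,12],[0.2,-0.07,0,0,0,0,12],[0,0,0.5,0,0,0,12],[0,0,0.6,0,0,0,12],[0,0,0.5,0,0,0,12],[0,0,0,0,0,0,12]]]'
python3 - <<'E'
from seg import *
from go import go
go((.598,-.199,-.016,6.5))
for n in("top","side"):
    c=cams.camera(n)
    q=p(c,[.61,-.22,.01])[0]
    u,v=int(q[0]-60),int(q[1]-45)
    G=cv2.resize(c["img"][v:v+90,u:u+120,::-1],(800,600),interpolation=cv2.INTER_CUBIC)
    cv2.imwrite(f"pics/t5{n}.png",G)
E
```

```text
clock: 32.15
tool_pos: [0.5973, -0.1992, 0.0111]
ee_rot: [-179.9, 0.2, 6.5]
wrist_force: [-0.0, -0.6, -0.5]
grip_width: 0.0187
clk 32.15 pos [ 0.5973 -0.1992  0.0111] rpy [-1.7991e+02  1.6000e-01  6.4600e+00] q [-25.  42.  82.  -0.  56. -32.] F [-0.  -0.6 -0.5] grip 18.7
turn z units -0.01 shift [ 0.03 -0.01  1.09]
```

View pics/t5side.png

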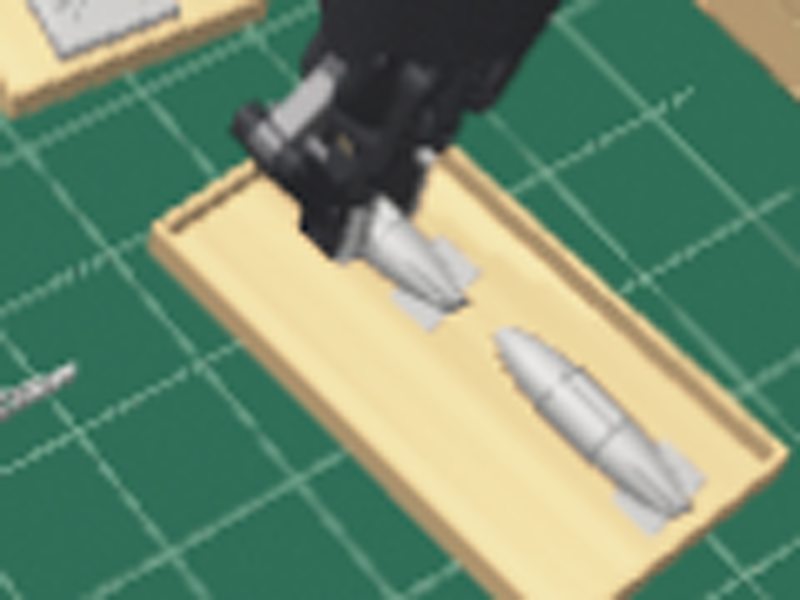

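```bash
python3 -m inch '[[[0,0,0.4,0,0,0,12],[0,0,0.4,0,0,0,12],[0,0,0.2,0,0,0,12],[0,0,0.03,0,0,0,12],[0,0,0,0,0,0,12]]]'
python3 -m inch '[[[0,0,0.03,0,0,0,12],[0,0,0,0,0,0,12]]]'
```

```text
clock: 32.88
tool_pos: [0.5987, -0.1995, -0.0127]
ee_rot: [180.0, -0.0, 6.5]
wrist_force: [0.6, -0.5, 0.5]
grip_width: 0.0189
clock: 33.12
tool_pos: [0.5986, -0.1995, -0.0134]
ee_rot: [180.0, -0.0, 6.5]
wrist_force: [0.5, -0.7, -0.4]
grip_width: 0.0189
```

```bash
python3 -m inch '[[[0,0,0.05,0,0,0,12],[0,0,0.03,0,0,0,12],[0,0,0,0,0,0,12]]]'
python3 -m inch '[[[0,0,0.03,0,0,0,12],[0,0,0,0,0,0,12]]]'
python3 -m inch '[[[0,0,0.03,0,0,0,12],[0,0,0,0,0,0,12]]]'
```

```text
clock: 33.5
tool_pos: [0.5984, -0.1994, -0.0157]
ee_rot: [-180.0, 0.0, 6.5]
wrist_force: [0.6, -0.4, 0.4]
grip_width: 0.019
clock: 33.75
tool_pos: [0.5985, -0.1994, -0.0164]
ee_rot: [180.0, -0.0, 6.5]
wrist_force: [-0.8, -0.2, -0.1]
grip_width: 0.0187
clock: 34.0
tool_pos: [0.5986, -0.1995, -0.0165]
ee_rot: [180.0, -0.0, 6.5]
wrist_force: [-1.6, 1.8, 5.0]
grip_width: 0.0188
```

Contact at the expected height, so I'll release and rise.

```bash
python3 -m inch '[[[0,0,-0.01,0,0,0,23],[0,0,0,0,0,0,26],[0,0,0,0,0,0,32],[0,0,0,0,0,0,36],[0,0,0,0,0,0,36],[0,0,-0.3,0,0,0,36],[0,0,-0.6,0,0,0,36],[0,0,-0.8,0,0,0,36],[0,0,-0.8,0,0,0,36],[0,0,-0.4,0,0,0,36],[0,0,0,0,0,0,36]]]'
python3 - <<'E'
from go import go
go((.453,-.101,.05,6.5))
E
```

```text
clock: 35.38
tool_pos: [0.5991, -0.1996, 0.0569]
ee_rot: [179.9, -0.1, 6.5]
wrist_force: [-0.0, 0.2, 0.6]
grip_width: 0.0362
clk 35.38 pos [ 0.5991 -0.1996  0.0569] rpy [ 1.7993e+02 -1.0000e-01  6.4900e+00] q [-25.  38.  80.  -0.  61. -32.] F [-0.   0.2  0.6] grip 36.2
turn z units -0.0 shift [-5.36 -4.58  0.27]
```

```bash
python3 -m inch '[[[-0.36,-0.28,0,0,0,0,46],[-0.8,-0.7,0,0,0,0,46],[-0.9,-0.77,0.1,0,0,0,46],[-0.9,-0.77,0.1,0,0,0,46],[-0.9,-0.77,0.1,0,0,0,46],[-0.8,-0.7,0,0,0,0,46],[-0.5,-0.42,0,0,0,0,46],[-0.2,-0.17,0,0,0,0,46],[0,0,0.6,0,0,0,46],[0,0,0,0,0,0,46]]]'
python3 - <<'E'
from seg import *
from go import go
go((.453,-.101,-.0205,6.5))
for n,Q in(("top",[.61,-.24,.01]),("side",[.453,-.101,.01])):
    c=cams.camera(n)
    q=p(c,Q)[0]
    u,v=int(q[0]-60),int(q[1]-45)
    cv2.imwrite(f"pics/a1{n}.png",cv2.resize(c["img"][v:v+90,u:u+120,::-1],(800,600),interpolation=cv2.INTER_CUBIC))
E
```

```text
clock: 36.62
tool_pos: [0.4516, -0.1006, 0.0323]
ee_rot: [-179.9, 0.1, 6.5]
wrist_force: [-0.1, -0.2, 0.1]
grip_width: 0.0459
clk 36.62 pos [ 0.4516 -0.1006  0.0323] rpy [-1.7994e+02  1.2000e-01  6.4900e+00] q [-22.  26. 109.  -0.  44. -29.] F [-0.1 -0.2  0.1] grip 45.9
turn z units -0.0 shift [0.05 0.02 2.11]
```

View pics/a1side.png

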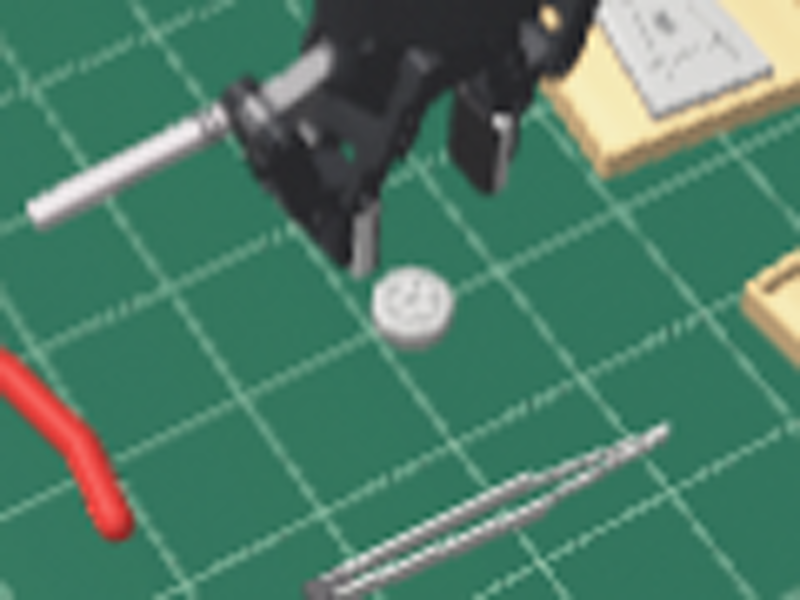

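View pics/a1top.png

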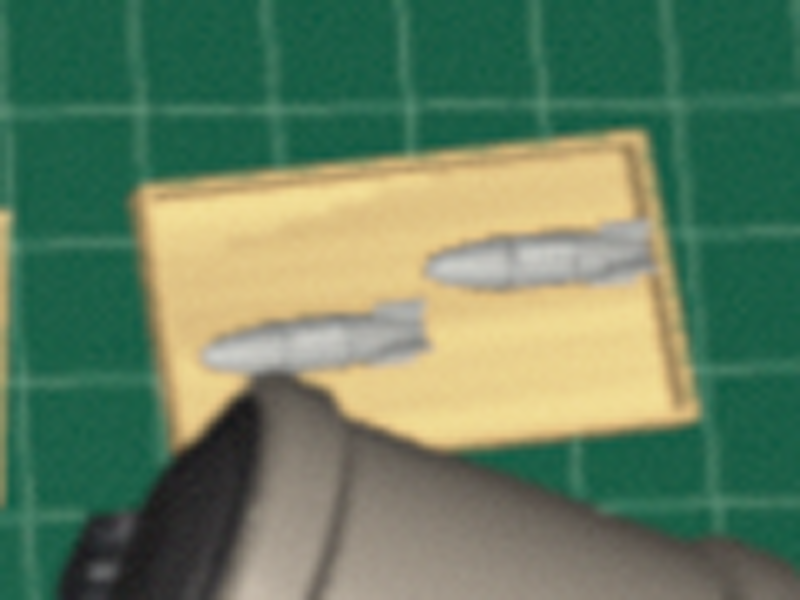

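The tank lies clear of the first one (a1top: (315,340) against (540,260)). The jaws are over the right wheel (a1side: (412,305)). Descending.

```bash
python3 -m inch '[[[0.04,0.02,0.4,0,0,0,46],[0,0,0.6,0,0,0,46],[0,0,0.5,0,0,0,46],[0,0,0.3,0,0,0,46],[0,0,0.2,0,0,0,46],[0,0,0.1,0,0,0,46],[0,0,0,0,0,0,42]]]'
python3 - <<'E'
from seg import *
from go import go
go((.453,-.101,-.0205,6.5))
for n,Q in(("side",[.453,-.101,.01]),):
    c=cams.camera(n)
    q=p(c,Q)[0]
    u,v=int(q[0]-40),int(q[1]-30)
    cv2.imwrite(f"pics/a2{n}.png",cv2.resize(c["img"][v:v+60,u:u+80,::-1],(800,600),interpolation=cv2.INTER_CUBIC))
E
```

```text
clock: 37.6
tool_pos: [0.4536, -0.1012, -0.0193]
ee_rot: [180.0, -0.0, 6.5]
wrist_force: [0.6, 0.5, 1.0]
grip_width: 0.0422
clk 37.6 pos [ 0.4536 -0.1012 -0.0193] rpy [ 1.7999e+02 -1.0000e-02  6.4900e+00] q [-22.  32. 111.  -0.  37. -29.] F [0.6 0.5 1. ] grip 42.2
turn z units -0.0 shift [-0.02 -0.01  0.05]
```

View pics/a2side.png

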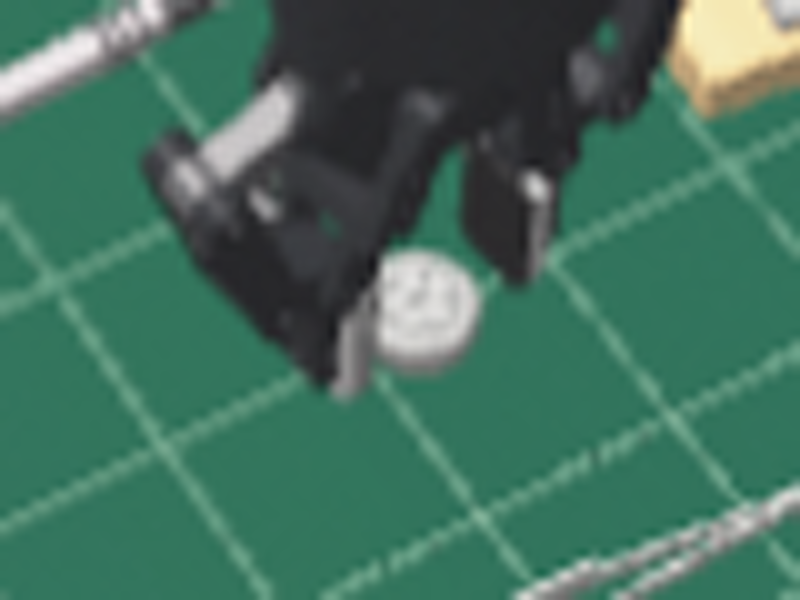

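```bash
python3 -m inch '[[[0,0,0.06,0,0,0,38],[0,0,0,0,0,0,34],[0,0,0,0,0,0,31],[0,0,0,0,0,0,28],[0,0,0,0,0,0,20],[0,0,0,0,0,0,20],[0,0,0,0,0,0,20]]]' 25
python3 -m inch '[[[0,0,-0.2,0,0,0,20],[0,0,-0.5,0,0,0,20],[0,0,-0.8,0,0,0,20],[0,0,-0.8,0,0,0,20],[0,0,-0.6,0,0,0,20],[0,0,0,0,0,0,20]]]'
python3 - <<'E'
from seg import *
from go import go
go((.626,.194,.05,6.5),(.620,.238,.05,6.5))
for n,Q in(("side",[.453,-.101,.07]),):
    c=cams.camera(n)
    q=p(c,Q)[0]
    u,v=int(q[0]-60),int(q[1]-45)
    cv2.imwrite(f"pics/a3{n}.png",cv2.resize(c["img"][v:v+90,u:u+120,::-1],(800,600),interpolation=cv2.INTER_CUBIC))
E
```

```text
clock: 38.52
tool_pos: [0.4536, -0.1012, -0.0206]
ee_rot: [180.0, -0.0, 6.5]
wrist_force: [-0.2, -0.1, 5.5]
grip_width: 0.0262
clock: 39.28
tool_pos: [0.4543, -0.1015, 0.0531]
ee_rot: [179.9, -0.2, 6.5]
wrist_force: [-0.6, 0.0, -0.8]
grip_width: 0.0259
clk 39.27 pos [ 0.4543 -0.1015  0.0531] rpy [ 1.7991e+02 -1.5000e-01  6.5000e+00] q [-22.  24. 108.  -0.  47. -29.] F [-0.6  0.  -0.8] grip 25.9
turn z units -0.0 shift [  8.16 -10.97   0.12]
turn z units -0.0 shift [-0.04 -1.78 -0.  ]
```

View pics/a3side.png

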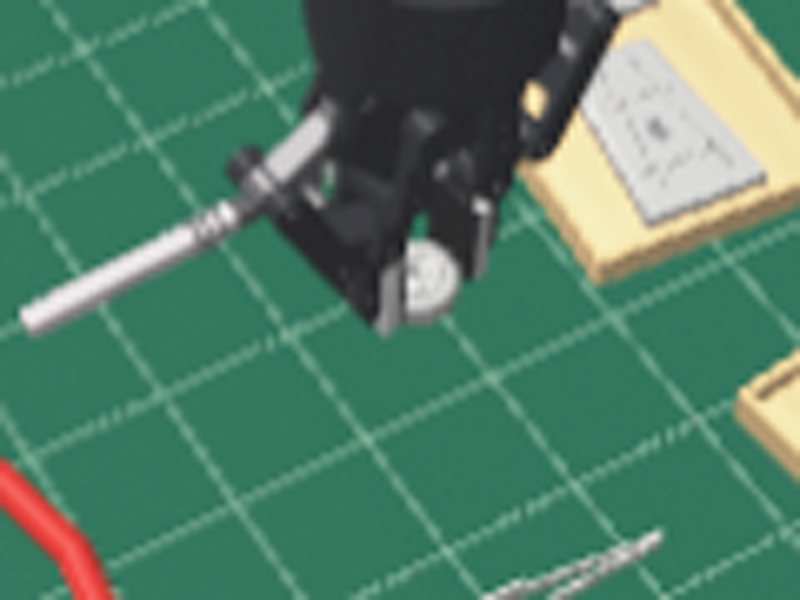

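```bash
python3 -m inch '[[[0.3,-0.4,0,0,0,0,20],[0.5,-0.7,0,0,0,0,20],[0.67,-0.92,0,0,0,0,20],[0.67,-0.92,0,0,0,0,20],[0.67,-0.92,0,0,0,0,20],[0.67,-0.92,0,0,0,0,20],[0.67,-0.92,0,0,0,0,20],[0.67,-0.92,0,0,0,0,20],[0.67,-0.92,0,0,0,0,20],[0.67,-0.92,0,0,0,0,20],[0.67,-0.92,0,0,0,0,20],[0.67,-0.92,0,0,0,0,20],[0.5,-0.7,0,0,0,0,20],[0.15,-0.2,0,0,0,0,20],[0,0,0.5,0,0,0,20],[0,0,0.5,0,0,0,20],[0,0,0.4,0,0,0,20],[0,0,0,0,0,0,20]]]'
python3 - <<'E'
from seg import *
from go import go
go((.625,.20,-.0175,6.5))
for n,Q in(("side",[.62,.23,.03]),):
    c=cams.camera(n)
    q=p(c,Q)[0]
    u,v=int(q[0]-60),int(q[1]-45)
    cv2.imwrite(f"pics/a4{n}.png",cv2.resize(c["img"][v:v+90,u:u+120,::-1],(800,600),interpolation=cv2.INTER_CUBIC))
E
```

```text
clock: 41.58
tool_pos: [0.6234, 0.1994, 0.0152]
ee_rot: [180.0, 0.1, 6.5]
wrist_force: [0.5, 0.9, 0.4]
grip_width: 0.0261
clk 41.58 pos [0.6234 0.1994 0.0152] rpy [1.7998e+02 1.5000e-01 6.4500e+00] q [11. 44. 77. -0. 59.  5.] F [0.5 0.9 0.4] grip 26.1
turn z units -0.01 shift [ 0.07 -0.02  1.31]
```

View pics/a4side.png

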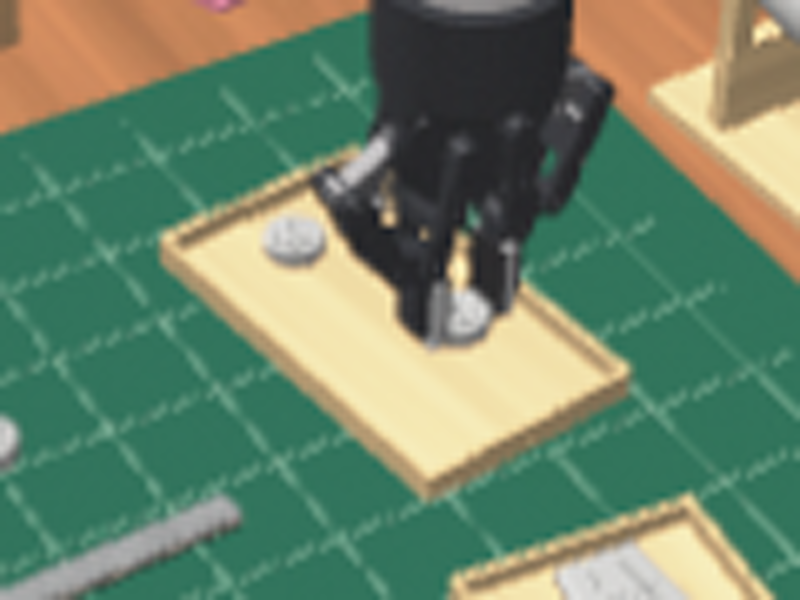

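```bash
python3 -m inch '[[[0,0,0.4,0,0,0,20],[0,0,0.4,0,0,0,20],[0,0,0.3,0,0,0,20],[0,0,0.08,0,0,0,20],[0,0,0.04,0,0,0,20],[0,0,0,0,0,0,20]]]'
python3 -m inch '[[[0,0,0.03,0,0,0,20],[0,0,0,0,0,0,20]]]'
python3 -m inch '[[[0,0,0.03,0,0,0,20],[0,0,0,0,0,0,20]]]'
```

```text
clock: 42.38
tool_pos: [0.6245, 0.2001, -0.0137]
ee_rot: [180.0, -0.0, 6.5]
wrist_force: [-0.8, -0.7, -0.5]
grip_width: 0.0262
clock: 42.62
tool_pos: [0.6243, 0.2001, -0.0145]
ee_rot: [180.0, -0.0, 6.5]
wrist_force: [0.5, -0.5, -0.2]
grip_width: 0.0262
clock: 42.88
tool_pos: [0.6243, 0.2, -0.0154]
ee_rot: [180.0, 0.0, 6.5]
wrist_force: [-1.0, 0.1, -0.2]
grip_width: 0.0263
```

```bash
python3 -m inch '[[[0,0,0.05,0,0,0,20],[0,0,0,0,0,0,20]]]'
python3 -m inch '[[[0,0,0.03,0,0,0,20],[0,0,0,0,0,0,20]]]'
python3 -m inch '[[[0,0,0.03,0,0,0,20],[0,0,0,0,0,0,20]]]'
```

```text
clock: 43.12
tool_pos: [0.6242, 0.2, -0.0168]
ee_rot: [180.0, 0.0, 6.5]
wrist_force: [0.0, -0.1, -1.0]
grip_width: 0.0263
clock: 43.38
tool_pos: [0.6242, 0.2, -0.0175]
ee_rot: [180.0, 0.0, 6.5]
wrist_force: [0.9, -0.0, 0.1]
grip_width: 0.0261
clock: 43.62
tool_pos: [0.6243, 0.2001, -0.0176]
ee_rot: [180.0, -0.0, 6.5]
wrist_force: [-2.5, -0.3, 5.0]
grip_width: 0.0262
```

```bash
python3 -m inch '[[[0,0,-0.01,0,0,0,30],[0,0,0,0,0,0,33],[0,0,0,0,0,0,38],[0,0,0,0,0,0,42],[0,0,0,0,0,0,42],[0,0,-0.3,0,0,0,42],[0,0,-0.6,0,0,0,42],[0,0,-0.8,0,0,0,42],[0,0,-0.8,0,0,0,42],[0,0,-0.4,0,0,0,42],[0,0,0,0,0,0,42]]]'
python3 - <<'E'
from go import go
go((.440,.263,.05,6.5))
E
```

```text
clock: 45.0
tool_pos: [0.6249, 0.2002, 0.0559]
ee_rot: [-180.0, -0.1, 6.5]
wrist_force: [-0.3, -0.1, -0.7]
grip_width: 0.0419
clk 45.0 pos [0.6249 0.2002 0.0559] rpy [-1.7999e+02 -1.2000e-01  6.4900e+00] q [11. 41. 75. -0. 64.  5.] F [-0.3 -0.1 -0.7] grip 41.9
turn z units -0.0 shift [-7.06 -3.33  0.23]
```

```bash
python3 -m inch '[[[-0.36,-0.17,0,0,0,0,46],[-0.8,-0.38,0,0,0,0,46],[-0.95,-0.45,0,0,0,0,46],[-0.95,-0.45,0,0,0,0,46],[-0.95,-0.45,0.1,0,0,0,46],[-0.95,-0.45,0.1,0,0,0,46],[-0.9,-0.42,0,0,0,0,46],[-0.7,-0.33,0,0,0,0,46],[-0.4,-0.18,0,0,0,0,46],[-0.1,-0.05,0.5,0,0,0,46],[0,0,0.4,0,0,0,46],[0,0,0,0,0,0,46]]]'
python3 - <<'E'
from seg import *
from go import go
go((.440,.263,-.0205,6.5))
for n,Q in(("top",[.61,.24,.01]),("side",[.44,.263,.01])):
    c=cams.camera(n)
    q=p(c,Q)[0]
    u,v=int(q[0]-60),int(q[1]-45)
    cv2.imwrite(f"pics/b1{n}.png",cv2.resize(c["img"][v:v+90,u:u+120,::-1],(800,600),interpolation=cv2.INTER_CUBIC))
E
```

```text
clock: 46.5
tool_pos: [0.4393, 0.2623, 0.0258]
ee_rot: [180.0, 0.1, 6.5]
wrist_force: [-0.1, -0.5, 0.5]
grip_width: 0.0462
clk 46.5 pos [0.4393 0.2623 0.0258] rpy [1.7996e+02 1.2000e-01 6.4600e+00] q [ 22.  31. 102.  -0.  47.  16.] F [-0.1 -0.5  0.5] grip 46.2
turn z units -0.01 shift [ 0.03 -0.03  1.85]
```

View pics/b1side.png

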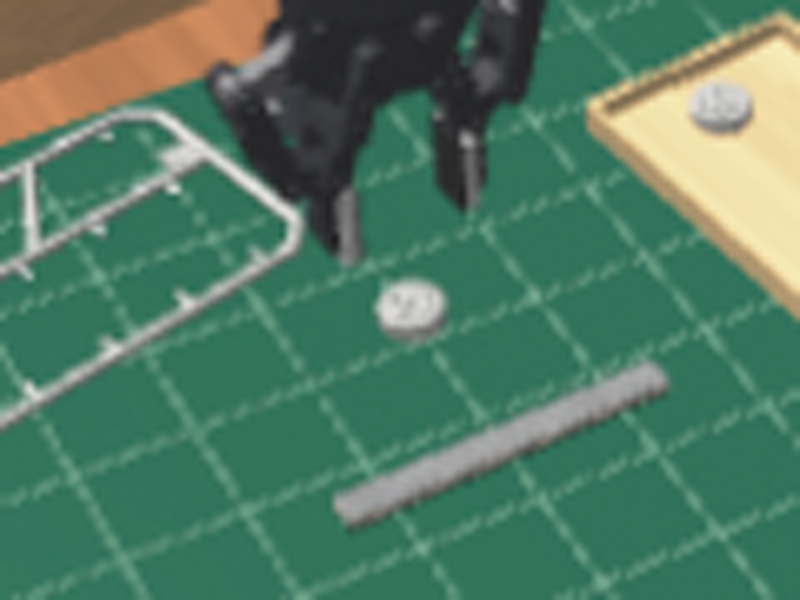

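View pics/b1top.png

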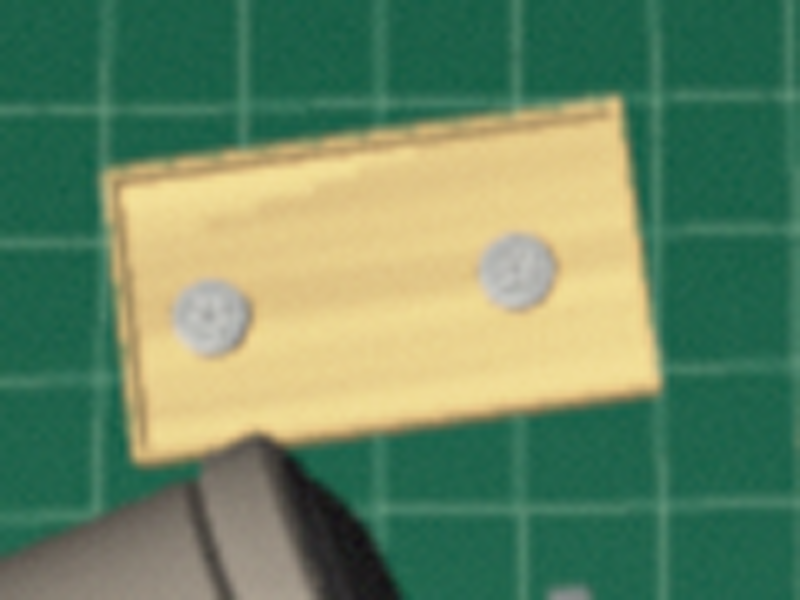

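The first wheel placed is flat in the tray (b1top: (517,270), old wheel at (212,318)). Next is the left wheel.

```bash
python3 -m inch '[[[0.03,-0.03,0.5,0,0,0,46],[0,0,0.6,0,0,0,46],[0,0,0.4,0,0,0,46],[0,0,0.22,0,0,0,44],[0,0,0.1,0,0,0,42],[0,0,0,0,0,0,42]]]'
python3 - <<'E'
from seg import *
from go import go
go((.440,.263,-.0205,6.5))
for n,Q in(("side",[.44,.263,.01]),):
    c=cams.camera(n)
    q=p(c,Q)[0]
    u,v=int(q[0]-40),int(q[1]-30)
    cv2.imwrite(f"pics/b2{n}.png",cv2.resize(c["img"][v:v+60,u:u+80,::-1],(800,600),interpolation=cv2.INTER_CUBIC))
E
```

```text
clock: 47.35
tool_pos: [0.4403, 0.2637, -0.0184]
ee_rot: [180.0, -0.0, 6.5]
wrist_force: [-0.4, -0.1, 0.1]
grip_width: 0.0422
clk 47.35 pos [ 0.4403  0.2637 -0.0184] rpy [ 1.80e+02 -1.00e-02  6.49e+00] q [ 22.  35. 103.  -0.  41.  16.] F [-0.4 -0.1  0.1] grip 42.2
turn z units -0.0 shift [-0.01  0.03  0.08]
```

View pics/b2side.png

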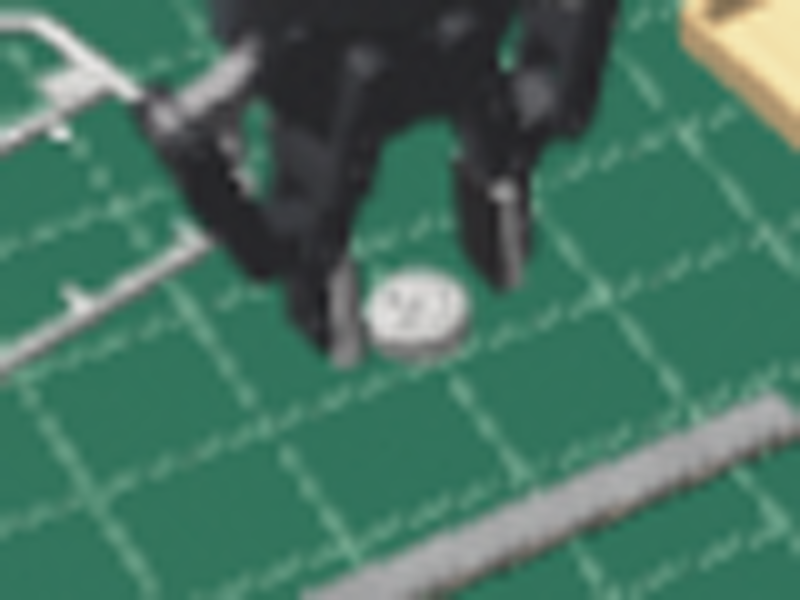

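```bash
python3 -m inch '[[[0,0.02,0.08,0,0,0,38],[0,0,0,0,0,0,34],[0,0,0,0,0,0,31],[0,0,0,0,0,0,28],[0,0,0,0,0,0,20],[0,0,0,0,0,0,20],[0,0,0,0,0,0,20]]]' 25
python3 -m inch '[[[0,0,-0.2,0,0,0,20],[0,0,-0.5,0,0,0,20],[0,0,-0.8,0,0,0,20],[0,0,-0.8,0,0,0,20],[0,0,-0.6,0,0,0,20],[0,0,0,0,0,0,20]]]'
python3 - <<'E'
from go import go
go((.618,.254,.05,6.5))
E
```

```text
clock: 48.28
tool_pos: [0.4403, 0.2632, -0.0202]
ee_rot: [180.0, -0.0, 6.5]
wrist_force: [-0.3, -0.4, 4.4]
grip_width: 0.0259
clock: 49.02
tool_pos: [0.441, 0.2635, 0.0534]
ee_rot: [-180.0, -0.1, 6.5]
wrist_force: [-0.5, -0.7, -0.7]
grip_width: 0.0263
clk 49.02 pos [0.441  0.2635 0.0534] rpy [-1.7996e+02 -1.5000e-01  6.4900e+00] q [ 22.  28. 101.  -0.  51.  16.] F [-0.5 -0.7 -0.7] grip 26.3
turn z units -0.0 shift [6.99 1.18 0.13]
```

```bash
python3 -m inch '[[[0.35,0.06,0,0,0,0,20],[0.8,0.13,0,0,0,0,20],[0.9,0.15,0,0,0,0,20],[0.9,0.15,0,0,0,0,20],[0.9,0.15,0,0,0,0,20],[0.9,0.15,0,0,0,0,20],[0.9,0.15,0,0,0,0,20],[0.8,0.13,0,0,0,0,20],[0.4,0.07,0,0,0,0,20],[0.17,0.04,0.3,0,0,0,20],[0,0,0.6,0,0,0,20],[0,0,0.5,0,0,0,20],[0,0,0,0,0,0,20]]]'
python3 - <<'E'
from seg import *
from go import go
go((.618,.254,-.017,6.5))
for n,Q in(("side",[.62,.23,.03]),):
    c=cams.camera(n)
    q=p(c,Q)[0]
    u,v=int(q[0]-60),int(q[1]-45)
    cv2.imwrite(f"pics/b4{n}.png",cv2.resize(c["img"][v:v+90,u:u+120,::-1],(800,600),interpolation=cv2.INTER_CUBIC))
E
```

```text
clock: 50.65
tool_pos: [0.6164, 0.2535, 0.0152]
ee_rot: [180.0, 0.2, 6.5]
wrist_force: [-0.0, 0.0, -0.1]
grip_width: 0.0261
clk 50.65 pos [0.6164 0.2535 0.0152] rpy [179.96   0.21   6.51] q [16. 45. 75. -0. 61.  9.] F [-0.   0.  -0.1] grip 26.1
turn z units 0.0 shift [ 0.07 -0.01  1.29]
```

View pics/b4side.png

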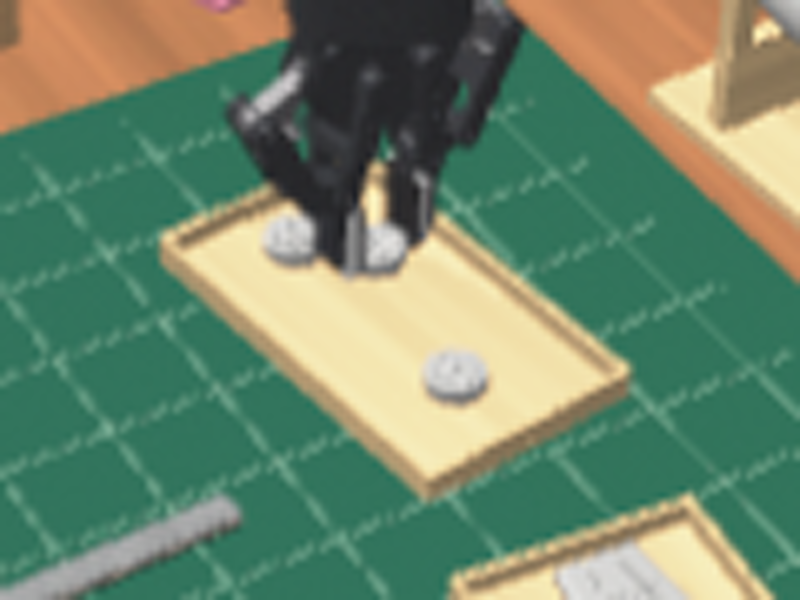

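```bash
python3 -m inch '[[[0,0,0.4,0,0,0,20],[0,0,0.4,0,0,0,20],[0,0,0.3,0,0,0,20],[0,0,0.12,0,0,0,20],[0,0,0.04,0,0,0,20],[0,0,0,0,0,0,20]]]'
python3 -m inch '[[[0,0,0.04,0,0,0,20],[0,0,0,0,0,0,20]]]'
python3 -m inch '[[[0,0,0.03,0,0,0,20],[0,0,0,0,0,0,20]]]'
```

```text
clock: 51.45
tool_pos: [0.6181, 0.2537, -0.0142]
ee_rot: [180.0, -0.0, 6.5]
wrist_force: [0.9, 0.3, -0.6]
grip_width: 0.0262
clock: 51.7
tool_pos: [0.618, 0.2537, -0.0152]
ee_rot: [180.0, -0.0, 6.5]
wrist_force: [0.2, 0.2, -0.2]
grip_width: 0.0263
clock: 51.95
tool_pos: [0.6179, 0.2537, -0.0162]
ee_rot: [180.0, 0.0, 6.5]
wrist_force: [-1.0, -0.8, -0.6]
grip_width: 0.026
```

```bash
python3 -m inch '[[[0,0,0.04,0,0,0,20],[0,0,0,0,0,0,20]]]'
python3 -m inch '[[[0,0,0.02,0,0,0,20],[0,0,0,0,0,0,20]]]'
```

```text
clock: 52.2
tool_pos: [0.618, 0.2537, -0.017]
ee_rot: [180.0, -0.0, 6.5]
wrist_force: [-0.3, -0.4, 0.4]
grip_width: 0.0262
clock: 52.45
tool_pos: [0.618, 0.2537, -0.0171]
ee_rot: [180.0, -0.0, 6.5]
wrist_force: [-2.4, -1.1, 5.5]
grip_width: 0.0262
```

Contact; I'll release, rise and back off towards the base for a clear view.

```bash
python3 -m inch '[[[0,0,-0.01,0,0,0,30],[0,0,0,0,0,0,33],[0,0,0,0,0,0,38],[0,0,0,0,0,0,42],[0,0,0,0,0,0,42],[0,0,-0.3,0,0,0,42],[0,0,-0.6,0,0,0,42],[0,0,-0.8,0,0,0,42],[0,0,-0.8,0,0,0,42],[-0.5,0,-0.5,0,0,0,42],[-0.9,0,-0.5,0,0,0,42],[-0.9,0,-0.5,0,0,0,42],[-0.9,0,-0.3,0,0,0,42],[-0.9,0,0,0,0,0,42],[-0.9,0,0,0,0,0,42],[-0.9,0,0,0,0,0,42],[-0.5,0,0,0,0,0,42],[0,0,0,0,0,0,42],[0,0,0,0,0,0,42]]]'
python3 - <<'E'
from h import *
for n in("top","side"):
    c=cams.camera(n)
    im=c["img"][130:290,170:490] if n=="top" else c["img"][110:370,150:480]
    cv2.imwrite(f"pics/end{n}.png",cv2.resize(im[:,:,::-1],(800,400) if n=="top" else (760,600),interpolation=cv2.INTER_CUBIC))
E
```

```text
clock: 54.82
tool_pos: [0.4597, 0.2357, 0.0904]
ee_rot: [-180.0, -0.1, 6.5]
wrist_force: [0.1, -0.4, -0.4]
grip_width: 0.0416
```

View pics/endtop.png

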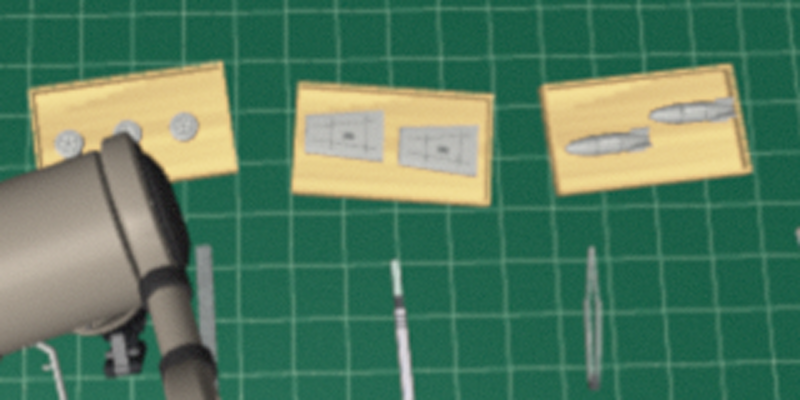

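View pics/endside.png

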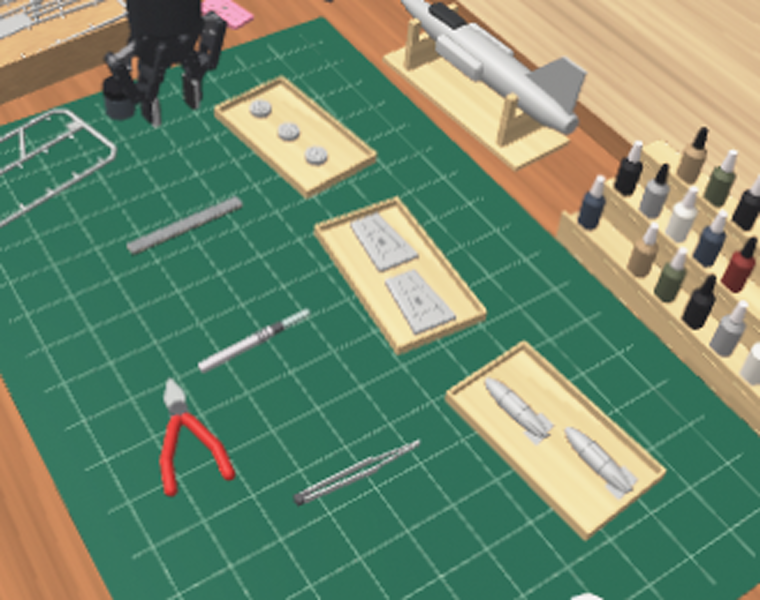

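All four parts are in place: endside shows the wheels at (260,108), (288,131) and (316,155), the wings at (383,242) and (420,300), and the tanks at (517,407) and (598,460). The robot is clear of everything, so I'm handing in.

```bash
python3 -c "
from bench import bot
print(bot.hand_in(), bot.sense()['clock'])"
```

```text
the job is handed in; nothing more can be done
the job is handed in; nothing more can be done
```

The wing panel, the drop tank and both wheels are now in their matching trays. I lowered each one until the wrist read 5–10 N of contact, then released it. I handed the job in at about 55 s of the 115 s allowed.

**Final checks:** the last side picture shows three wheels, two wings and two tanks, all lying flat and apart. The parts that were already in the trays haven't visibly moved, and the gripper was clear of everything. In the last top picture the arm partly hid two of the three wheels, so I relied on the side view for those.

**What didn't go as expected:**
- **Fingertip height:** the fingertips sat about 24 mm higher than the reported tool position suggested. My first two tries at gripping the wing closed above it. One pressed lightly on its top, about 5.5 N, without visibly moving it.
- **Wheel grip:** the gripper read about 26 mm on the 28 mm wheels. Both still held and set down normally.

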